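# Check a pressed cover in the spring-lifted checking fixture

### The arm

A 6-joint arm with a two-finger parallel gripper is mounted at the origin on the work surface. World frame = base frame: x ahead of the robot, y to its left, z up, the work surface at z = 0. Lengths are in m, angles in degrees, forces in N, time in s.
With the tool pointing down it reaches from about 0.35 to 0.875 m from the base axis. Payload 4.2 kg.
Tool frame: the origin (TCP) lies on the centre line of the jaws, within the pads' length; the fingertips stand 11 mm ahead of it and the grasp point (between the pads) lies 8 mm behind it; y points along the fingers, z is the direction in which the jaws open and shut, and the axes are right-handed (so a half turn about y gives the same grasp; the last joint's range is limited). The gripper opens to 87 mm and grips with 3 to 60 N. Pads are 19 mm wide; open, the fingers measure 117 mm over their backs; the gripper's body (75 mm by 190 mm) begins 51 mm behind the grasp point.
Start: joints at [80.134, 22.042, 0.453, 0, -68.411, -14.817], TCP at [0.261, 0.568, 0.234] pointing down, gripper open.
Joint ranges: [-179.83, 179.83], [-69.29, 118.12], [-61.27, 80.66], [-181.25, 117.63], [-171.15, -9.14], [-177.46, 177.46]. Speed limits (degrees/s): [159.86, 159.86, 180, 180, 180, 180].

### API

Orientations are given as a 3x3 rotation matrix whose columns are the frame's x, y, z axes.
In Python, from station import r, optics gives the robot as it stands. The module is installed in compiled form; this text tells all that it offers.
- The arm moves only by the tool step_arm, never from a script. Its argument "moves" is a list that holds one entry, the list of rows, each a list of 7 numbers: the turn, a rotation vector about the tool's x, y, z in rad, then the shift along the tool's x, y, z in cm, then the opening in per cent of the stroke, from 0 (shut) to 100 (fully open). A call has exactly 5 rows; each row is the pose to reach, as a shift and turn from the pose commanded when the call began, along the tool's axes at that moment; what a row does not reach only later rows make up. A row lasts 1/12 s, in which the tool goes at most 41.7 mm and 7.16 degrees, less where a joint would pass 70% of its speed; a pose out of reach is approached as far as the arm can. A call with a gripper value outside its range is refused whole. The fingers move at their own pace and stop on an object; the grip force is fixed at half the most. Time passes only in rows, so rows that repeat a pose let the fingers close, or fill a call up. It gives the time, the measured TCP pose, the force and the opening at its end, in the units of the state.
- r.sense(): the state, without advancing time (a new reading comes with each control period).
- optics.capture(name): name is "side" or "top" or "wrist"; returns a dict with "image" (420x560x3 uint8, red, green, blue), "fov_y" (degrees; the focal length in pixels is half the picture's height over the tangent of half this angle, whatever the lens; pixels are square), "cx", "cy" (the principal point, pixels), "k1" (the pictures are not rectified: a ray, as slopes to the right and down, at radius r is drawn at 1 + k1 r^2 times it, then the intrinsics apply), "cam_to_world" (4x4, takes a point from camera to world coordinates). Camera axes: x right, y down, z forward; pixel columns grow to the right and rows downward; lengths in m; the calibration is good to about 2 mm. A picture is of the moment at which its call begins. There is no depth.
- r.finish_job(): hands the job in, once; it reports no verdict.
The state is a dict: "time_s": time; "joints": joint angles; "joint_velocities": joint speeds; "effort": joint torques, N m; "tcp_pos": TCP position; "ee_rot": TCP orientation; "wrist_force": force on the tool from outside, world axes, zero at the start; "moment": the same for the moment, N m; "gripper_width": opening from 0.0 (shut) to 1.0 (fully open).
Only numpy, scipy, OpenCV 4.12 (cv2) and the standard library are available. Lean on these libraries where they do the work, as an engineer would, in place of code of your own. Each camera call takes 0.05 s, during which the arm holds its last target.

### The job

Take the cover with the single stepped corner out of the separator tray and seat it fully home in the nest of the checking fixture, its step over the corner key; the nest's end stops box in the ends by which it comes out of the tray, so it will have to be set down and gripped anew across its sides. Then bring the spring-lifted gauge leaf fully down over it for a moment, and let the leaf back up slowly all the way to its open stop, never letting the spring throw it, with the cover left seated. Do not disturb the two other covers, the screwdriver or the tin.

Things in the scene. Friction and masses are not known exactly. Their poses are not given: they have to be found in the camera images.
- cover_mid (a point): Centre of the cover to check, 17 mm above its underside: bare pressed metal, flat closed top, 64 mm long (x), 50 wide (y), 34 high, about 150 g, lying right way up (z up). Its +x +y corner is stepped: 20 mm (x) by 16 mm (y) is missing over the full height, an L outline. End faces at x +-32 mm, long sides at y +-25 mm; both pairs are whole 9 mm either side of the middle.
- cover_plain_mid (a point): Centre of another cover of the same size, a plain rectangle without a step, in another lane of the tray; leave it.
- cover_tee_mid (a point): Centre of the third cover of the same size, with both corners of one end stepped (T outline), in another lane; leave it.
- tray: Fixed steel separator tray, origin under its centre, on the bench; 144 (x) by 186 mm (y), floor 4 mm, lips 12 mm high at the x ends. Three lanes along x (centres y -58, 0, 58 mm), one cover in each, its x along the lane. The upright separators, 56 mm long and as high as the covers (38 mm above the bench), leave 2 mm at a cover's long sides; its ends are open, 30 mm or more to the lips.
- nest (a point): Centre of the nest's floor in the fixed checking fixture, 24 mm above the bench; x towards the hinge, z up. A seated cover has cover_mid 17 mm above it and the same axes. Around it, 2.5 mm clear: end stops as high as the cover (34 mm, 3 mm lead-in) across both x ends, a key as high in the +x +y corner, 8 mm pins 22 mm high at x +-27 mm. The middles of the long sides are free for fingers.
- fixture: The checking fixture's base, origin on the bench under the nest point, same axes: a grey casting 18 mm high, x -100 to 125 mm, y -75 to 75 mm; the nest's floor plate on it reaches x +-50, y +-46 mm. Hinge lugs, 85 mm high, stand at x 70 to 100 mm, and the open leaf above them.
- knob (a point): Centre of the black ball knob (32 mm diameter) at the free end of the gauge leaf, 165 mm from the hinge axis, on a 10 mm stem; the leaf's edge is 29 mm from its centre. Leaf open: 234 mm above the bench, 99 mm from the nest point along the nest's +x. Leaf down: 70 mm above the bench, 80 mm towards -x. Its axes turn with the leaf.
- hinge (a point): Point on the leaf's hinge axis, which runs along the nest's y, 85 mm from the nest point along +x, 70 mm above the bench. The leaf is a steel frame 8 mm thick, 80 mm wide, 136 mm long, with two cross bars.
- leaf (a joint): Angle of the gauge leaf, rad: 0 open on its rubber stop (5 degrees past upright, away from the nest), 1.658 fully down, level, 2.5 mm clear of a seated cover. A spring lifts it: about 1 N at the knob near the stop, 6 N when down. Let go down, it snaps up at over 4 rad/s; slowly means 0.6 rad/s (0.1 m/s at the knob) or less. The last 0.1 rad is weak enough to let go.
- screwdriver: A screwdriver lying on the bench beyond the work, origin at the underside of its middle; leave it.
- tin: A small steel tin, 60 mm diameter, 75 mm high, standing on the bench beyond the work, origin under its centre; leave it.
Mind the look-alikes: they are no part of the job. What is shaped like the part that bears cover_mid but brown or green is not meant.

How it is judged (in metres and radians):
On the way, in this order (a step that is already met when the one before it is completed fails the run):
1. the stepped cover stands fully home in the nest, let go, with the leaf still open (x of cover_mid in the frame of nest between -0.004 and 0.004 m and y of cover_mid in the frame of nest between -0.004 and 0.004 m and z of cover_mid in the frame of nest between 0.014 and 0.02 m and angle between the x axis of cover_mid and the x axis of nest, either way round below 0.1 rad and angle between cover_mid's own z axis and vertical below 0.1 rad and contact force between the fingers and cover below 0.3 N and value of joint leaf below 0.25 rad), for 0.2 s.
2. the leaf is fully down over the seated cover (x of cover_mid in the frame of nest between -0.004 and 0.004 m and y of cover_mid in the frame of nest between -0.004 and 0.004 m and z of cover_mid in the frame of nest between 0.014 and 0.02 m and angle between the x axis of cover_mid and the x axis of nest, either way round below 0.1 rad and angle between cover_mid's own z axis and vertical below 0.1 rad and value of joint leaf above 1.6 rad), for 0.2 s.
At the end, for the whole second after the job is handed in: The stepped cover rests fully home in the nest (within 4 mm sideways, 3 mm in height and 0.1 rad of square), the leaf is back at its open stop (within 0.08 rad), and the other covers, screwdriver and tin are within 20 mm of where they began (x of cover_mid in the frame of nest between -0.004 and 0.004 m and y of cover_mid in the frame of nest between -0.004 and 0.004 m and z of cover_mid in the frame of nest between 0.014 and 0.02 m and angle between the x axis of cover_mid and the x axis of nest, either way round below 0.1 rad and angle between cover_mid's own z axis and vertical below 0.1 rad and value of joint leaf below 0.08 rad and linear speed of cover below 0.02 m/s and not (distance of any of cover_plain_mid, cover_tee_mid, screwdriver, tin from where it was at the start of the episode above 0.02 m)); the robot touches nothing.
It fails at once if the leaf springs up faster than 1.5 rad/s (0.25 m/s at the knob) (velocity of joint leaf below -1.5 rad/s).
It fails at once if another cover, the screwdriver or the tin is moved by more than 20 mm (distance of any of cover_plain_mid, cover_tee_mid, screwdriver, tin from where it was at the start of the episode above 0.02 m).
It also fails if it takes over 72 s, if anything falls off the work surface, if the arm or the gripper's body presses on something with over 40 N, if the wrist force passes 120 N, or if a joint passes its speed limit or range.

## Working session

There is one attempt and no reset: what is moved stays moved. The work goes in short steps, Python scripts to look and compute and a tool call to move; the robot and the scene stay as the last step left them, time stands still between calls to the robot, and variables do not carry over. Pictures are saved under pics/ and viewed, and the job is handed in when it is done.

Besides the shell and the picture viewer there is one more tool, called after "Call:" as name(argument=value, ...) on one line, values as JSON. step_arm: Moves the arm, as the interface text tells. Its arguments: {"type":"object","properties":{"moves":{"type":"array"}},"required":["moves"]}

```bash
mkdir -p pics
cat > h.py <<'E'
import numpy as np, cv2
from station import r, optics
def cap(n,fn=None):
    c=optics.capture(n)
    if fn: cv2.imwrite('pics/'+fn,c['image'][:,:,::-1])
    return c
def K(c):
    h=c['image'].shape[0]; f=h/2/np.tan(np.radians(c['fov_y'])/2)
    return np.array([[f,0,c['cx']],[0,f,c['cy']],[0,0,1.]])
def D(c): return np.array([c['k1'],0,0,0,0.])
def ray(c,uv):
    uv=np.array(uv,float).reshape(-1,1,2)
    p=cv2.undistortPoints(uv,K(c),D(c)).reshape(-1,2)
    d=np.c_[p,np.ones(len(p))]; M=np.array(c['cam_to_world'])
    return M[:3,3],d@M[:3,:3].T
def plane(c,uv,z):
    o,d=ray(c,uv); t=(z-o[2])/d[:,2]; return o+d*t[:,None]
def proj(c,P):
    M=np.linalg.inv(np.array(c['cam_to_world'])); 
    return cv2.projectPoints(np.array(P,float).reshape(-1,1,3),cv2.Rodrigues(M[:3,:3])[0],M[:3,3],K(c),D(c))[0].reshape(-1,2)
def st():
    s=r.sense(); np.set_printoptions(precision=4,suppress=True)
    print(s['time_s'],'tcp',np.array(s['tcp_pos']),'F',np.array(s['wrist_force']),'w',s['gripper_width']); print(np.array(s['ee_rot'])); print('j',np.array(s['joints'])); return s
E
python3 - <<'E'
from h import *
st()
for n in ['side','top','wrist']:
    c=cap(n,n+'0.png'); print(n,c['fov_y'],c['cx'],c['cy'],c['k1']); print(np.array(c['cam_to_world']))
E
```

```text
0.0 tcp [0.2607 0.5674 0.2325] F [-0.6575  0.0786  0.0819] w 0.9969882348520676
[[-0.9086 -0.0008 -0.4178]
 [ 0.4178 -0.002  -0.9086]
 [-0.0001 -1.      0.0021]]
j [ 80.134   22.0889   0.3807  -0.0281 -68.4104 -14.8165]
side 44.42201578634803 270.1611838620961 206.6780747549451 -0.16982367473088245
[[ 0.8477 -0.2985  0.4384  0.0241]
 [-0.5303 -0.4576  0.7137 -0.8979]
 [-0.0124 -0.8376 -0.5462  0.7694]
 [ 0.      0.      0.      1.    ]]
top 49.664342985100284 279.8288943619872 208.74026581588467 -0.07708875174677558
[[ 0.0035 -0.9845  0.1751  0.3557]
 [-0.9997 -0.0074 -0.022  -0.0913]
 [ 0.0229 -0.175  -0.9843  1.1196]
 [ 0.      0.      0.      1.    ]]
wrist 61.375499936538915 282.536861371784 204.55822528032655 -0.08864317738245146
[[-0.4174 -0.8733 -0.2513  0.3306]
 [-0.9087  0.4021  0.1118  0.5355]
 [ 0.0035  0.275  -0.9614  0.3836]
 [ 0.      0.      0.      1.    ]]
```

View pics/side0.png

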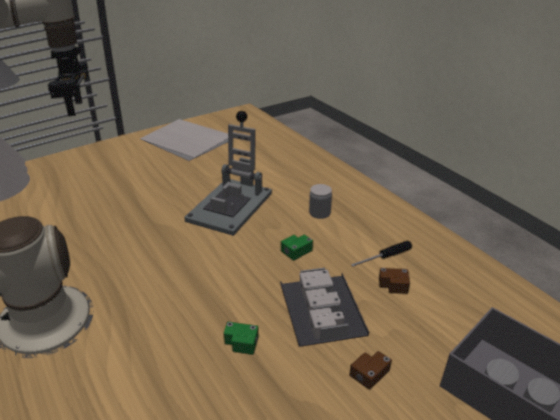

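View pics/top0.png

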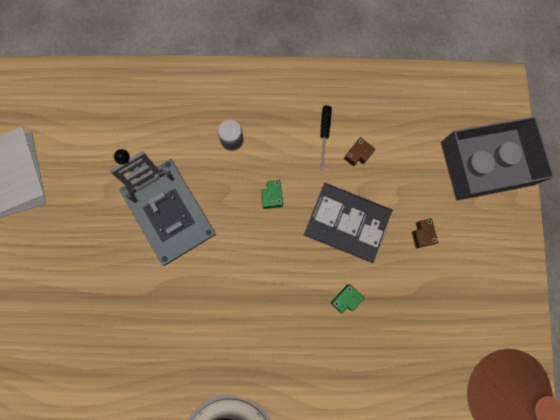

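View pics/wrist0.png

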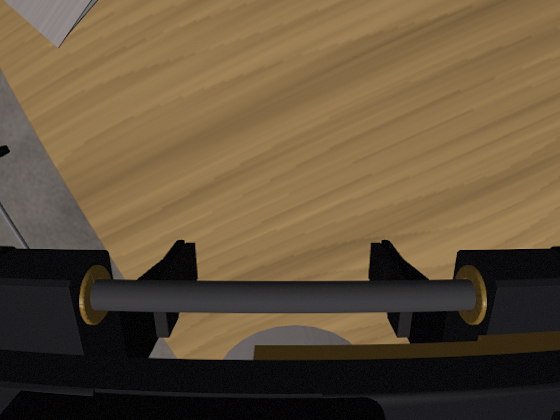

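Run:
```python
import cv2
t=cv2.imread('pics/top0.png'); s=cv2.imread('pics/side0.png')
a=cv2.resize(t[175:270,295:400],None,fx=6,fy=6,interpolation=cv2.INTER_CUBIC)
cv2.imwrite('pics/t_tray.png',a)
cv2.imwrite('pics/t_fix.png',cv2.resize(t[140:270,105:220],None,fx=4.5,fy=4.5,interpolation=cv2.INTER_CUBIC))
cv2.imwrite('pics/s_tray.png',cv2.resize(s[260:345,275:375],None,fx=6,fy=6,interpolation=cv2.INTER_CUBIC))
cv2.imwrite('pics/s_fix.png',cv2.resize(s[105:235,180:280],None,fx=4.5,fy=4.5,interpolation=cv2.INTER_CUBIC))
```

```text
(no output)
```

View pics/t_tray.png

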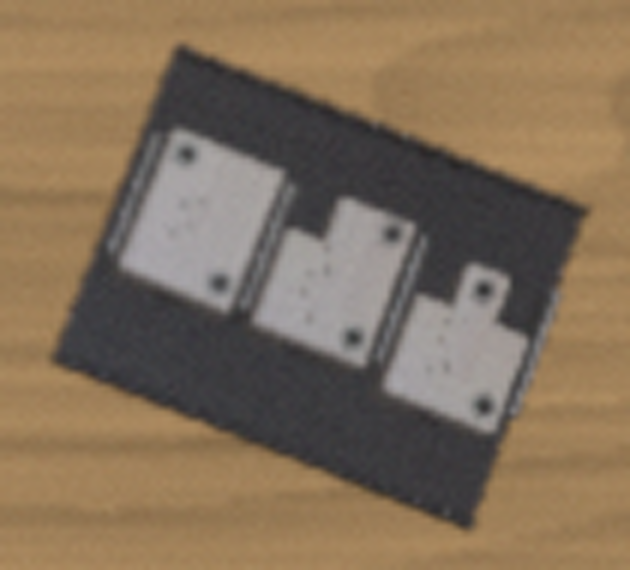

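View pics/t_fix.png

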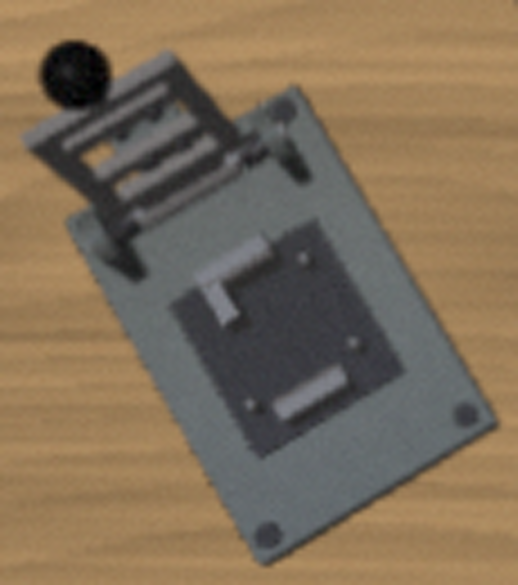

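View pics/s_tray.png

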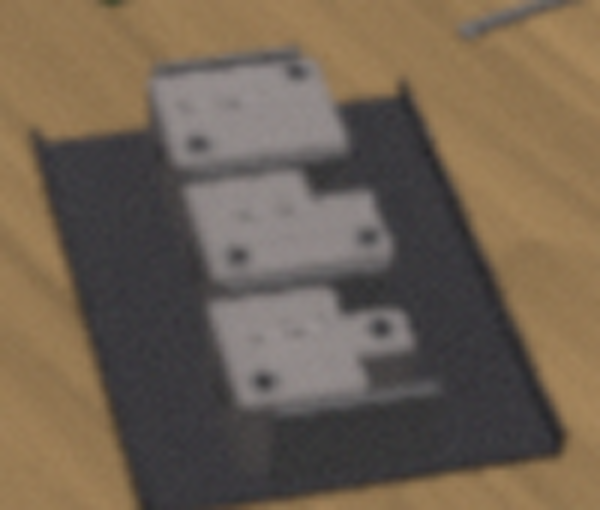

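View pics/s_fix.png

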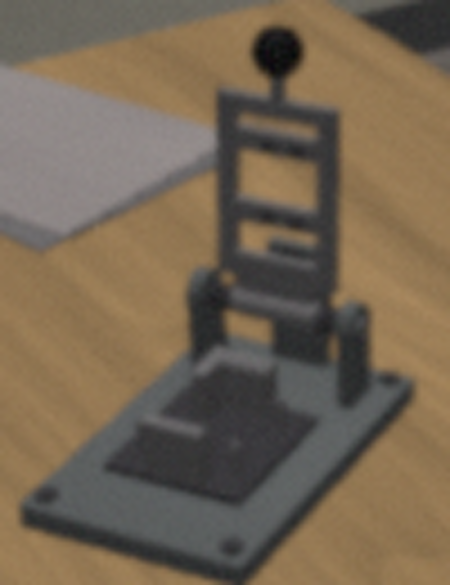

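Run:
```python
from h import *
c=cap('top'); im=c['image']; hsv=cv2.cvtColor(im,cv2.COLOR_RGB2HSV)
def rect(pts): 
    rr=cv2.minAreaRect((pts*1000).astype(np.float32)); return rr
# covers
roi=np.zeros(im.shape[:2],np.uint8); roi[185:260,305:395]=1
m=((hsv[:,:,2]>135)&(hsv[:,:,1]<50)&(roi>0)).astype(np.uint8)
cs,_=cv2.findContours(m,cv2.RETR_EXTERNAL,cv2.CHAIN_APPROX_NONE)
for k in cs:
    if cv2.contourArea(k)<150: continue
    w=plane(c,k.reshape(-1,2),0.038)[:,:2]; print('cover',cv2.contourArea(k),rect(w))
# tray dark
m=((hsv[:,:,2]<95)&(roi>0)).astype(np.uint8)
roi2=np.zeros_like(roi); roi2[175:270,295:400]=1
m=((hsv[:,:,1]<60)&(roi2>0)).astype(np.uint8)
m=cv2.morphologyEx(m,cv2.MORPH_OPEN,np.ones((3,3)))
cs,_=cv2.findContours(m,cv2.RETR_EXTERNAL,cv2.CHAIN_APPROX_NONE)
k=max(cs,key=cv2.contourArea); print('tray',rect(plane(c,k.reshape(-1,2),0.008)[:,:2]))
# fixture
roi3=np.zeros_like(roi); roi3[140:275,105:225]=1
m=((hsv[:,:,1]<70)&(roi3>0)).astype(np.uint8)
m=cv2.morphologyEx(m,cv2.MORPH_OPEN,np.ones((3,3)))
cs,_=cv2.findContours(m,cv2.RETR_EXTERNAL,cv2.CHAIN_APPROX_NONE)
k=max(cs,key=cv2.contourArea)
ap=cv2.approxPolyDP(k,2.5,True).reshape(-1,2); print(np.c_[ap,plane(c,ap,0.018)[:,:2]])
# nest dark plate
m2=((hsv[:,:,2]<80)&(roi3>0)).astype(np.uint8)
cs,_=cv2.findContours(cv2.morphologyEx(m2,cv2.MORPH_OPEN,np.ones((2,2))),cv2.RETR_EXTERNAL,cv2.CHAIN_APPROX_NONE)
for k in cs:
    if cv2.contourArea(k)>60: print('dark',cv2.contourArea(k),k.reshape(-1,2).mean(0),rect(plane(c,k.reshape(-1,2),0.024)[:,:2]))
```

```text
cover 345.5 ((494.1896057128906, -338.529296875), (47.24208450317383, 60.60176467895508), 67.46015930175781)
cover 363.0 ((521.0885009765625, -286.2801513671875), (46.48371505737305, 60.6685676574707), 68.28489685058594)
cover 420.5 ((543.504638671875, -232.61195373535156), (46.73200607299805, 61.256500244140625), 66.9327621459961)
tray ((520.760986328125, -287.88934326171875), (186.46853637695312, 142.5625457763672), 68.2578125)
[[1.40000000e+02 1.52000000e+02 6.94594032e-01 2.37963132e-01]
 [1.10000000e+02 1.72000000e+02 6.42111432e-01 3.10751734e-01]
 [1.25000000e+02 1.84000000e+02 6.11439329e-01 2.70590238e-01]
 [1.20000000e+02 1.91000000e+02 5.93509451e-01 2.81994287e-01]
 [1.61000000e+02 2.63000000e+02 4.16398104e-01 1.70822245e-01]
 [1.65000000e+02 2.64000000e+02 4.14085314e-01 1.61012497e-01]
 [2.13000000e+02 2.35000000e+02 4.85451412e-01 4.68686084e-02]
 [2.14000000e+02 2.31000000e+02 4.95288602e-01 4.47021451e-02]
 [1.72000000e+02 1.61000000e+02 6.71463565e-01 1.55560108e-01]
 [1.55000000e+02 1.67000000e+02 6.55628817e-01 1.97616698e-01]]
dark 1337.5 [168.2137931  215.17931034] ((531.2164306640625, 154.11524963378906), (100.1368637084961, 90.9030990600586), 31.982646942138672)
dark 1185.0 [139.445 174.165] ((647.0922241210938, 233.98184204101562), (144.77513122558594, 121.95259857177734), 33.866851806640625)
```

```bash
cat >> h.py <<'E'
from scipy.spatial.transform import Rotation as Ro
def Rt(psi,tilt=0):
    a=np.radians(psi); x=np.array([np.cos(a),np.sin(a),0]); y=np.array([0,0,-1.]); return np.c_[x,y,np.cross(x,y)]
def go(p,psi,R=None):
    s=r.sense(); R0=np.array(s['ee_rot']); T=Rt(psi) if R is None else R
    rv=Ro.from_matrix(R0.T@T).as_rotvec(); d=R0.T@(np.array(p)-np.array(s['tcp_pos']))*100
    print('t',round(s['time_s'],2),'row turn',rv.round(3),'shift cm',d.round(2), 'F',np.array(s['wrist_force']).round(1),'w',round(s['gripper_width'],3),'tcp',np.array(s['tcp_pos']).round(4))
E
python3 -c "
from h import *
go([.521,-.287,.20],68.3)"
```

```text
t 0.2 row turn [-1.000e-03  1.519e+00 -1.000e-03] shift cm [-59.33   3.39  66.78] F [ 0.2  0.2 -0. ] w 0.999 tcp [0.2609 0.5676 0.2329]
```

Call:
step_arm(moves=[[[0,0.07,0,-2.6,0,3.0,100],[0,0.14,0,-5.2,0,6.0,100],[0,0.21,0,-7.8,0,9.0,100],[0,0.28,0,-10.4,0,12.0,100],[0,0.35,0,-13,0,15.0,100]]])

```text
time_s: 0.62
tcp_pos: [0.3165, 0.3754, 0.2334]
ee_rot: [[-0.708, -0.0, -0.706], [0.706, -0.0, -0.708], [-0.0, -1.0, 0.0]]
wrist_force: [0.6, 0.4, 1.1]
gripper_width: 1.002
```

```bash
python3 -c "
from h import *
go([.521,-.287,.20],68.3)"
```

```text
t 0.62 row turn [-0.     1.166 -0.   ] shift cm [-61.24   3.36  32.48] F [0.6 0.4 1.1] w 1.002 tcp [0.3165 0.3754 0.2334]
```

Call:
step_arm(moves=[[[0,0.07,0,-3.6,0,1.9,100],[0,0.14,0,-7.2,0,3.8,100],[0,0.21,0,-10.8,0,5.7,100],[0,0.28,0,-14.4,0,7.6,100],[0,0.35,0,-18,0,9.5,100]]])

```text
time_s: 1.03
tcp_pos: [0.3774, 0.1812, 0.2337]
ee_rot: [[-0.423, 0.0, -0.906], [0.906, 0.0, -0.423], [0.0, -1.0, -0.001]]
wrist_force: [1.1, -0.5, 0.2]
gripper_width: 0.999
```

```bash
python3 -c "
from h import *
go([.521,-.287,.20],68.3)"
```

```text
t 1.03 row turn [0.    0.816 0.   ] shift cm [-48.49   3.36   6.82] F [ 1.1 -0.5  0.2] w 0.999 tcp [0.3774 0.1812 0.2337]
```

Call:
step_arm(moves=[[[0,0.07,0,-4,0,0.6,100],[0,0.14,0,-8,0,1.2,100],[0,0.21,0,-12,0,1.8,100],[0,0.28,0,-16,0,2.4,100],[0,0.35,0,-20,0,3,100]]])

```text
time_s: 1.45
tcp_pos: [0.4355, -0.0126, 0.2339]
ee_rot: [[-0.087, 0.001, -0.996], [0.996, 0.0, -0.087], [0.0, -1.0, -0.001]]
wrist_force: [1.1, 1.6, -0.1]
gripper_width: 0.994
```

```bash
python3 -c "
from h import *
go([.521,-.287,.20],68.3)"
```

```text
t 1.45 row turn [0.001 0.466 0.001] shift cm [-28.08   3.38  -6.14] F [ 1.1  1.6 -0.1] w 0.994 tcp [ 0.4355 -0.0126  0.2339]
```

Call:
step_arm(moves=[[[0,0.07,0,-4,0.4,-0.85,100],[0,0.14,0,-8,0.8,-1.7,100],[0,0.21,0,-12,1.2,-2.6,100],[0,0.28,0,-16,1.6,-3.5,100],[0,0.35,0,-20,2,-4.4,100]]])

```text
time_s: 1.87
tcp_pos: [0.4974, -0.208, 0.2133]
ee_rot: [[0.261, 0.0, -0.965], [0.965, 0.0, 0.261], [0.0, -1.0, -0.0]]
wrist_force: [1.2, 0.9, -0.8]
gripper_width: 0.998
```

```bash
python3 -c "
from h import *
go([.521,-.287,.20],68.3)"
```

```text
t 1.87 row turn [0.    0.115 0.   ] shift cm [-7.01  1.33 -4.34] F [ 1.2  0.9 -0.8] w 0.998 tcp [ 0.4974 -0.208   0.2133]
```

Call:
step_arm(moves=[[[0,0.06,0,-2.5,0.5,-1.5,100],[0,0.115,0,-5,1,-3,100],[0,0.115,0,-7,1.3,-4.34,100],[0,0.115,0,-7,1.3,-4.34,100],[0,0.115,0,-7,1.3,-4.34,100]]])

```text
time_s: 2.28
tcp_pos: [0.5208, -0.2855, 0.1994]
ee_rot: [[0.368, -0.002, -0.93], [0.93, 0.001, 0.368], [0.0, -1.0, 0.002]]
wrist_force: [-0.4, -0.1, -0.6]
gripper_width: 1.0
```

```bash
python3 -c "
from h import *
c=cap('wrist','w1.png'); st(); print(proj(c,[[.521,-.287,.038]]))
go([.521,-.287,.03],68.3)"
```

```text
2.3333 tcp [ 0.5208 -0.2847  0.2   ] F [0.896  0.2502 0.6282] w 1.0017242931530834
[[ 0.3671 -0.0012 -0.9302]
 [ 0.9302  0.0006  0.3671]
 [ 0.0001 -1.      0.0013]]
j [-13.0517  20.4805  -6.9484  -0.0195 -62.6458  -8.4755]
[[282.8451 189.0519]]
t 2.33 row turn [-0.001  0.003  0.   ] shift cm [-0.21 17.   -0.13] F [0.9 0.3 0.6] w 1.002 tcp [ 0.5208 -0.2847  0.2   ]
```

View pics/w1.png

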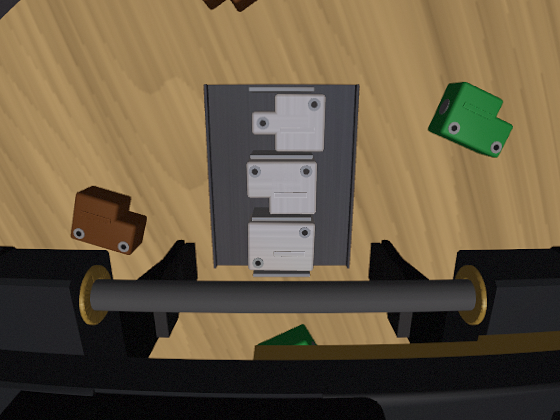

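Call:
step_arm(moves=[[[0,0,0,-0.3,3,-0.1,100],[0,0,0,-0.3,6,-0.1,100],[0,0,0,-0.3,9,-0.1,100],[0,0,0,-0.3,12,-0.1,100],[0,0,0,-0.3,14,-0.1,100]]])

```text
time_s: 2.75
tcp_pos: [0.5197, -0.2859, 0.0586]
ee_rot: [[0.365, -0.003, -0.931], [0.931, 0.001, 0.365], [0.0, -1.0, 0.003]]
wrist_force: [-0.6, -0.3, -0.1]
gripper_width: 1.0
```

```bash
python3 -c "
from h import *
c=cap('wrist','w2.png')
go([.521,-.288,.020],68.3)"
```

```text
t 2.8 row turn [-0.01   0.004  0.   ] shift cm [-0.14  3.5  -0.46] F [-1.1 -0.1 -2.8] w 1.004 tcp [ 0.5175 -0.2851  0.055 ]
```

View pics/w2.png

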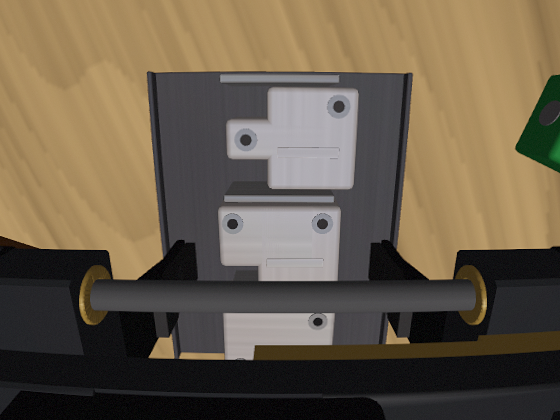

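Call:
step_arm(moves=[[[0,0,0,0,0.7,0,100],[0,0,0,0,1.5,0,100],[0,0,0,0,2.4,0,100],[0,0,0,0,3.4,0,100],[0,0,0,0,3.8,0,100]]])

```text
time_s: 3.22
tcp_pos: [0.5208, -0.2875, 0.0218]
ee_rot: [[0.366, -0.0, -0.93], [0.93, 0.0, 0.366], [0.0, -1.0, 0.001]]
wrist_force: [0.1, -0.3, -0.7]
gripper_width: 0.998
```

```bash
python3 -c "
from h import *
go([.521,-.288,.020],68.3)"
```

```text
t 3.22 row turn [-0.001  0.004  0.   ] shift cm [-0.04  0.18 -0.04] F [ 0.1 -0.3 -0.7] w 0.998 tcp [ 0.5208 -0.2875  0.0218]
```

Good. Close.

Call:
step_arm(moves=[[[0,0,0,0,0.1,0,60],[0,0,0,0,0.1,0,40],[0,0,0,0,0.1,0,40],[0,0,0,0,0.1,0,40],[0,0,0,0,0.1,0,40]]])

```text
time_s: 3.63
tcp_pos: [0.5213, -0.2879, 0.0221]
ee_rot: [[0.366, 0.001, -0.931], [0.931, -0.0, 0.366], [0.0, -1.0, -0.001]]
wrist_force: [-0.3, 0.2, 0.8]
gripper_width: 0.734
```

Call:
step_arm(moves=[[[0,0,0,0,0,0,40],[0,0,0,0,-0.5,0,40],[0,0,0,0,-1.3,0,40],[0,0,0,0,-2.5,0,40],[0,0,0,0,-4,0,40]]])

```text
time_s: 4.05
tcp_pos: [0.5204, -0.2876, 0.0617]
ee_rot: [[0.366, -0.002, -0.93], [0.93, 0.001, 0.366], [-0.0, -1.0, 0.002]]
wrist_force: [0.4, -0.2, -0.3]
gripper_width: 0.73
```

```bash
python3 -c "
from h import *
c=cap('wrist','w3.png')
go([.43,-.05,.1],122.1)"
```

```text
t 4.1 row turn [ 0.005 -0.934 -0.003] shift cm [18.81 -3.54 17.33] F [ 0.9 -0.3  2. ] w 0.732 tcp [ 0.5228 -0.2885  0.0656]
```

View pics/w3.png

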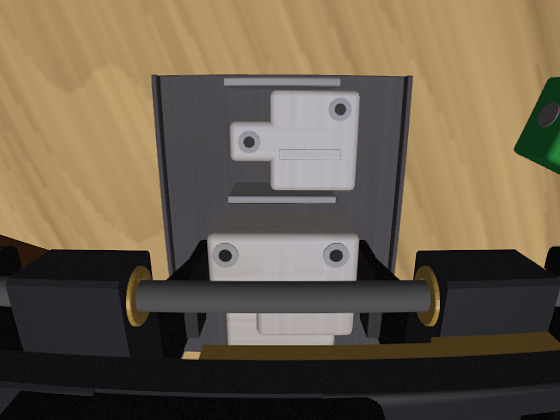

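Call:
step_arm(moves=[[[0,0,0,0,-1.5,0,40],[0,-0.04,0,0.5,-3,0.5,40],[0,-0.12,0,2,-3.5,2,40],[0,-0.22,0,4.5,-3.5,4.3,40],[0,-0.32,0,7,-3.5,6.7,40]]])

```text
time_s: 4.52
tcp_pos: [0.4845, -0.1977, 0.0971]
ee_rot: [[0.052, 0.002, -0.999], [0.999, -0.0, 0.052], [-0.0, -1.0, -0.002]]
wrist_force: [-0.4, 0.7, -0.1]
gripper_width: 0.733
```

```bash
python3 -c "
from h import *
go([.43,-.05,.1],122.1)"
```

```text
t 4.52 row turn [ 0.002 -0.612 -0.001] shift cm [14.47 -0.3   6.21] F [-0.4  0.7 -0.1] w 0.733 tcp [ 0.4845 -0.1977  0.0971]
```

Call:
step_arm(moves=[[[0,-0.1,0,2.5,-0.1,1.1,40],[0,-0.2,0,5.2,-0.2,2.2,40],[0,-0.3,0,8,-0.3,3.4,40],[0,-0.4,0,10.5,-0.3,4.5,40],[0,-0.5,0,12.5,-0.3,5.4,40]]])

```text
time_s: 4.93
tcp_pos: [0.4365, -0.0689, 0.1]
ee_rot: [[-0.436, 0.001, -0.9], [0.9, 0.0, -0.436], [-0.0, -1.0, -0.001]]
wrist_force: [-0.2, 0.8, -0.7]
gripper_width: 0.732
```

```bash
python3 -c "
from h import *
go([.43,-.05,.030],122.1)"
```

```text
t 4.93 row turn [ 0.001 -0.11  -0.   ] shift cm [ 1.98  7.   -0.23] F [-0.2  0.8 -0.7] w 0.732 tcp [ 0.4365 -0.0689  0.1   ]
```

Call:
step_arm(moves=[[[0,-0.06,0,1,1.5,-0.1,40],[0,-0.11,0,1.8,3.5,-0.2,40],[0,-0.11,0,2,5.5,-0.2,40],[0,-0.11,0,2,6.7,-0.2,40],[0,-0.11,0,2,7.1,-0.2,40]]])

```text
time_s: 5.35
tcp_pos: [0.4294, -0.0514, 0.0273]
ee_rot: [[-0.527, -0.003, -0.85], [0.85, -0.001, -0.527], [0.001, -1.0, 0.003]]
wrist_force: [-0.1, 0.3, 0.0]
gripper_width: 0.736
```

```bash
python3 -c "
from h import *
go([.43,-.05,.0175],122.1)"
```

```text
t 5.35 row turn [-0.003 -0.005  0.001] shift cm [ 0.08  0.98 -0.13] F [-0.1  0.3  0. ] w 0.736 tcp [ 0.4294 -0.0514  0.0273]
```

Call:
step_arm(moves=[[[0,0,0,0,0.4,0,40],[0,0,0,0,0.8,0,40],[0,0,0,0,1.1,0,40],[0,0,0,0,1.15,0,40],[0,0,0,0,1.15,0,40]]])

```text
time_s: 5.77
tcp_pos: [0.4312, -0.0514, 0.0179]
ee_rot: [[-0.527, 0.002, -0.85], [0.85, 0.0, -0.527], [-0.001, -1.0, -0.001]]
wrist_force: [-0.5, 0.9, 3.9]
gripper_width: 0.735
```

```bash
python3 -c "
from h import *
st();go([.43,-.05,.0175],122.1)"
```

```text
5.7667 tcp [ 0.4312 -0.0514  0.0179] F [-0.4874  0.8814  3.9358] w 0.7350568547084791
[[-0.5271  0.0016 -0.8498]
 [ 0.8498  0.0002 -0.5271]
 [-0.0007 -1.     -0.0015]]
j [ 14.7986  21.4349 -40.7571   0.0296 -27.7158  16.9871]
t 5.77 row turn [ 0.001 -0.005 -0.001] shift cm [0.19 0.04 0.03] F [-0.5  0.9  3.9] w 0.735 tcp [ 0.4312 -0.0514  0.0179]
```

Call:
step_arm(moves=[[[0,0,0,0,0,0,100],[0,0,0,0,0,0,100],[0,0,0,0,0,0,100],[0,0,0,0,0,0,100],[0,0,0,0,-0.3,0,100]]])

```text
time_s: 6.18
tcp_pos: [0.4302, -0.0515, 0.0198]
ee_rot: [[-0.527, -0.001, -0.85], [0.85, -0.0, -0.527], [0.0, -1.0, 0.001]]
wrist_force: [0.4, 0.1, -0.1]
gripper_width: 0.978
```

```bash
python3 -c "
from h import *
st();go([.43,-.05,.175],122.1)"
```

```text
6.1833 tcp [ 0.4302 -0.0515  0.0198] F [ 0.4129  0.0512 -0.1185] w 0.9782595739843053
[[-0.5268 -0.001  -0.85  ]
 [ 0.85   -0.0002 -0.5268]
 [ 0.0004 -1.      0.001 ]]
j [ 14.812   21.1972 -40.6874  -0.0091 -28.1755  16.9833]
t 6.18 row turn [-0.001 -0.005  0.   ] shift cm [  0.14 -15.52  -0.05] F [ 0.4  0.1 -0.1] w 0.978 tcp [ 0.4302 -0.0515  0.0198]
```

Call:
step_arm(moves=[[[0,0,0,0,-1,0,100],[0,0,0,0,-3.5,0,100],[0,0.05,0,0,-7,0,100],[0,0.15,0,0,-10.5,0,100],[0,0.27,0,0,-14,0,100]]])

```text
time_s: 6.6
tcp_pos: [0.43, -0.0516, 0.1617]
ee_rot: [[-0.276, -0.0, -0.961], [0.961, -0.0, -0.276], [-0.0, -1.0, 0.001]]
wrist_force: [1.0, 0.4, -0.3]
gripper_width: 1.002
```

Call:
step_arm(moves=[[[0,0.12,0,0,-1.5,0,100],[0,0.24,0,0,-3,0,100],[0,0.36,0,0,-4,0,100],[0,0.48,0,0,-4,0,100],[0,0.6,0,0,-4,0,100]]])

```text
time_s: 7.02
tcp_pos: [0.4307, -0.0514, 0.2011]
ee_rot: [[0.316, 0.002, -0.949], [0.949, 0.001, 0.316], [0.001, -1.0, -0.002]]
wrist_force: [-0.5, -1.1, -0.9]
gripper_width: 1.002
```

Call:
step_arm(moves=[[[0,0.12,0,0,0,0,100],[0,0.24,0,0,0,0,100],[0,0.36,0,0,0,0,100],[0,0.48,0,0,0,0,100],[0,0.6,0,0,0,0,100]]])

```text
time_s: 7.43
tcp_pos: [0.4302, -0.0515, 0.2001]
ee_rot: [[0.796, -0.0, -0.605], [0.605, 0.0, 0.796], [-0.0, -1.0, 0.0]]
wrist_force: [0.3, 0.1, -0.2]
gripper_width: 1.0
```

```bash
python3 -c "
from h import *
go([.4312,-.0514,.20],32.1)"
```

```text
t 7.43 row turn [-0.     0.089 -0.   ] shift cm [ 0.08  0.01 -0.05] F [ 0.3  0.1 -0.2] w 1.0 tcp [ 0.4302 -0.0515  0.2001]
```

Call:
step_arm(moves=[[[0,0.085,0,0,0,0,100],[0,0.085,0,0,0,0,100],[0,0.085,0,0,0,0,100],[0,0.085,0,0,0,0,100],[0,0.085,0,0,0,0,100]]])

```text
time_s: 7.85
tcp_pos: [0.4305, -0.0514, 0.2001]
ee_rot: [[0.841, 0.0, -0.541], [0.541, 0.0, 0.841], [0.0, -1.0, -0.0]]
wrist_force: [-0.1, 0.0, 0.5]
gripper_width: 0.998
```

Run:
```python
from h import *
c=cap('wrist','w4.png'); st(); print(np.array(c['cam_to_world']))
im=c['image']; hsv=cv2.cvtColor(im,cv2.COLOR_RGB2HSV)
m=((hsv[:,:,2]>140)&(hsv[:,:,1]<40)).astype(np.uint8); m[270:]=0
cs,_=cv2.findContours(m,cv2.RETR_EXTERNAL,cv2.CHAIN_APPROX_NONE)
k=max(cs,key=cv2.contourArea); w=plane(c,k.reshape(-1,2),0.034)[:,:2]*1000
print(cv2.contourArea(k),cv2.minAreaRect(w.astype(np.float32)), cv2.boundingRect(k))
print(proj(c,[[.4305,-.0514,.034]]))
```

```text
7.9 tcp [ 0.4305 -0.0514  0.2001] F [-0.3581 -0.0366 -0.6256] w 1.0001711368695014
[[ 0.8409  0.0001 -0.5412]
 [ 0.5412  0.      0.8409]
 [ 0.0001 -1.     -0.    ]]
j [ 14.816    4.8818 -27.8227   0.0003 -57.2909 -72.0529]
[[-0.5417  0.808   0.2315  0.368 ]
 [ 0.8405  0.5212  0.1478 -0.093 ]
 [-0.0012  0.2747 -0.9615  0.3511]
 [ 0.      0.      0.      1.    ]]
2623.5 ((546.4140014648438, -235.47885131835938), (46.88488006591797, 60.46268081665039), 67.52165222167969) (21, 150, 73, 73)
[[284.13  188.346]]
```

View pics/w4.png

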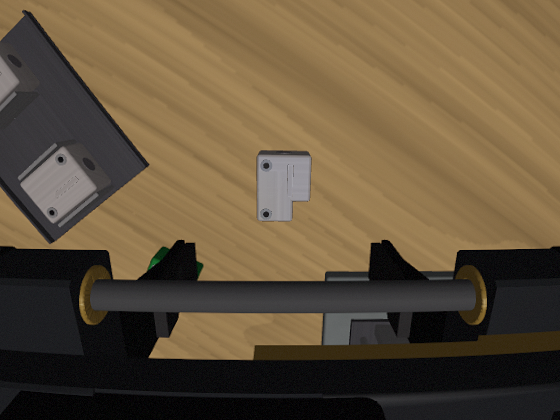

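Run:
```python
from h import *
c=cap('wrist')
im=c['image']; hsv=cv2.cvtColor(im,cv2.COLOR_RGB2HSV)
m=((hsv[:,:,2]>135)&(hsv[:,:,1]<60)).astype(np.uint8); m[230:]=0;m[:130]=0;m[:,:240]=0;m[:,330:]=0
m=cv2.morphologyEx(m,cv2.MORPH_CLOSE,np.ones((7,7)))
cs,_=cv2.findContours(m,cv2.RETR_EXTERNAL,cv2.CHAIN_APPROX_NONE)
k=max(cs,key=cv2.contourArea); w=plane(c,k.reshape(-1,2),0.034)[:,:2]
print(cv2.contourArea(k),cv2.minAreaRect((w*1000).astype(np.float32)), cv2.boundingRect(k))
s=r.sense(); ce=np.array(cv2.minAreaRect((w*1000).astype(np.float32))[0])/1000
R=np.array(s['ee_rot']); d=np.r_[ce,s['tcp_pos'][2]]-s['tcp_pos']; print('cover in tool xz',(R.T@d)*1000)
# top camera too
c=cap('top','t1.png');im=c['image']; hsv=cv2.cvtColor(im,cv2.COLOR_RGB2HSV)
```

```text
2770.5 ((431.3670654296875, -51.575374603271484), (60.294857025146484, 46.94658660888672), 31.66838836669922) (258, 156, 53, 65)
cover in tool xz [ 6.77514603e-01 -4.91204751e-05 -5.91703853e-01]
```

View pics/t1.png

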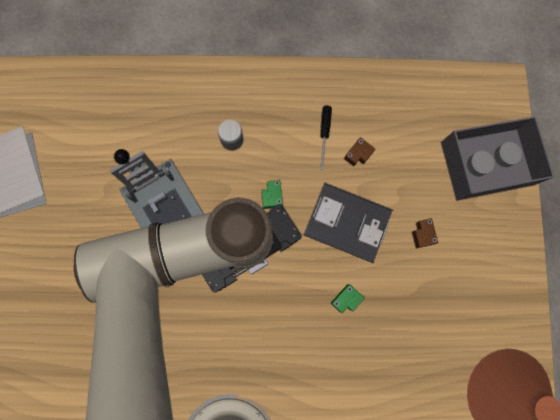

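Call:
step_arm(moves=[[[0,0.011,0,0.03,3,0,100],[0,0.011,0,0.03,7,0,100],[0,0.011,0,0.03,11,0,100],[0,0.011,0,0.03,14,0,100],[0,0.011,0,0.03,16,0,100]]])

```text
time_s: 8.42
tcp_pos: [0.4291, -0.0516, 0.0374]
ee_rot: [[0.847, -0.004, -0.531], [0.531, -0.001, 0.847], [-0.004, -1.0, 0.001]]
wrist_force: [-0.0, 0.4, 0.2]
gripper_width: 0.999
```

Call:
step_arm(moves=[[[0,0,0,0,1,0,100],[0,0,0,0,1.6,0,100],[0,0,0,0,1.9,0,100],[0,0,0,0,1.9,0,100],[0,0,0,0,1.9,0,100]]])

```text
time_s: 8.83
tcp_pos: [0.4314, -0.0511, 0.0217]
ee_rot: [[0.847, 0.002, -0.531], [0.531, 0.0, 0.847], [0.001, -1.0, -0.001]]
wrist_force: [0.6, -0.3, -0.2]
gripper_width: 0.998
```

```bash
python3 -c "
from h import *
st();go([.4307,-.0514,.020],32.1)"
```

```text
8.8333 tcp [ 0.4314 -0.0511  0.0217] F [ 0.6197 -0.3437 -0.1669] w 0.9983971259361206
[[ 0.8472  0.0015 -0.5313]
 [ 0.5313  0.0003  0.8472]
 [ 0.0015 -1.     -0.0006]]
j [ 14.8279  21.006  -40.5361   0.0121 -28.3685 -72.7465]
t 8.83 row turn [ 0.001 -0.     0.001] shift cm [-0.08  0.17  0.02] F [ 0.6 -0.3 -0.2] w 0.998 tcp [ 0.4314 -0.0511  0.0217]
```

Call:
step_arm(moves=[[[0,0,0,0,0.1,0,80],[0,0,0,0,0.15,0,60],[0,0,0,0,0.15,0,40],[0,0,0,0,0.15,0,30],[0,0,0,0,0.15,0,30]]])

```text
time_s: 9.25
tcp_pos: [0.4309, -0.0512, 0.0198]
ee_rot: [[0.847, 0.001, -0.531], [0.531, 0.0, 0.847], [0.001, -1.0, -0.0]]
wrist_force: [0.8, -0.1, -0.2]
gripper_width: 0.707
```

Call:
step_arm(moves=[[[0,0,0,0,0,0,30],[0,0,0,0,0,0,30],[0,0,0,0,-1,0,30],[0,0,0,0,-3,0,30],[0,0,0,0,-6,0,30]]])

```text
time_s: 9.67
tcp_pos: [0.4285, -0.0517, 0.0781]
ee_rot: [[0.848, -0.007, -0.53], [0.53, -0.001, 0.848], [-0.007, -1.0, 0.003]]
wrist_force: [0.3, -0.2, -2.2]
gripper_width: 0.57
```

```bash
python3 -c "
from h import *
st();go([.531,.154,.25],32.1)"
```

```text
9.6667 tcp [ 0.4285 -0.0517  0.0781] F [ 0.3214 -0.2479 -2.2017] w 0.5704747882471828
[[ 0.8477 -0.007  -0.5304]
 [ 0.5304 -0.0013  0.8477]
 [-0.0066 -1.      0.0026]]
j [ 14.8276  14.8101 -37.3396  -0.0521 -38.2573 -72.7525]
t 9.67 row turn [-0.003 -0.001 -0.007] shift cm [ 19.49 -17.28  12.05] F [ 0.3 -0.2 -2.2] w 0.57 tcp [ 0.4285 -0.0517  0.0781]
```

Call:
step_arm(moves=[[[0,0,0,0.5,-3,0.3,30],[0,0,0,2.5,-6,1.6,30],[0,0,0,5.5,-9,3.5,30],[0,0,0,8.5,-12,5.5,30],[0,0,0,11,-14,7,30]]])

```text
time_s: 10.08
tcp_pos: [0.4852, 0.0646, 0.2193]
ee_rot: [[0.848, 0.001, -0.53], [0.53, 0.001, 0.848], [0.001, -1.0, 0.0]]
wrist_force: [1.0, 0.1, -1.8]
gripper_width: 0.571
```

Call:
step_arm(moves=[[[0,0,0,2.5,0,1.5,30],[0,0,0,5,0,3,30],[0,0,0,7,0,4,30],[0,0,0,8.3,0,4.8,30],[0,0,0,8.6,0,5,30]]])

```text
time_s: 10.5
tcp_pos: [0.5324, 0.1536, 0.2165]
ee_rot: [[0.847, -0.001, -0.532], [0.532, -0.0, 0.847], [-0.001, -1.0, 0.0]]
wrist_force: [-0.3, -0.2, -1.7]
gripper_width: 0.574
```

Run:
```python
from h import *
c=cap('wrist','w5.png'); st(); cap('side','s5.png');np.save('c5.npy',c,allow_pickle=True)
```

```text
10.55 tcp [0.5319 0.1529 0.2164] F [-0.3681 -0.2293 -1.2442] w 0.571262484840971
[[ 0.8468 -0.0015 -0.5319]
 [ 0.5319 -0.0006  0.8468]
 [-0.0016 -1.      0.0002]]
j [ 32.8112  15.907  -11.1614  -0.017  -63.0207 -90.668 ]
```

View pics/w5.png

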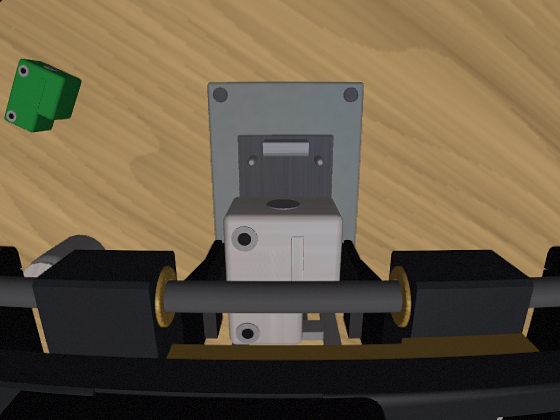

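View pics/s5.png

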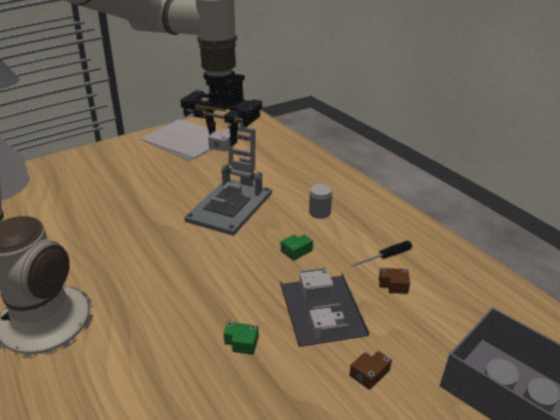

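Run:
```python
from h import *
c=np.load('c5.npy',allow_pickle=True).item(); im=c['image']; g=cv2.cvtColor(im,cv2.COLOR_RGB2GRAY).astype(float)
hsv=cv2.cvtColor(im,cv2.COLOR_RGB2HSV)
print('col270 rows', [(i,int(g[i,270:300].mean())) for i in range(78,92)],[(i,int(g[i,244:258].mean())) for i in range(128,142)])
print('stop',[(i,int(g[i,272:300].mean())) for i in range(136,165)])
for row in (170,185): print('row',row,[(j,int(g[row-3:row+3,j].mean())) for j in list(range(232,246))+list(range(326,340))])
for row in (110,130): print('base',row,[(j,int(hsv[row-3:row+3,j,1].mean())) for j in list(range(203,216))+list(range(354,368))])
cv2.imwrite('pics/w5z.png',cv2.resize(im[120:205,225:345,::-1],None,fx=6,fy=6,interpolation=cv2.INTER_CUBIC))
```

```text
col270 rows [(78, 142), (79, 142), (80, 144), (81, 114), (82, 84), (83, 99), (84, 111), (85, 114), (86, 114), (87, 114), (88, 113), (89, 114), (90, 114), (91, 114)] [(128, 116), (129, 116), (130, 116), (131, 116), (132, 116), (133, 117), (134, 105), (135, 71), (136, 68), (137, 72), (138, 71), (139, 71), (140, 71), (141, 71)]
stop [(136, 69), (137, 73), (138, 69), (139, 57), (140, 52), (141, 50), (142, 90), (143, 134), (144, 140), (145, 139), (146, 138), (147, 137), (148, 139), (149, 138), (150, 135), (151, 135), (152, 134), (153, 111), (154, 108), (155, 102), (156, 74), (157, 70), (158, 70), (159, 70), (160, 70), (161, 70), (162, 70), (163, 70), (164, 70)]
row 170 [(232, 117), (233, 117), (234, 117), (235, 117), (236, 117), (237, 118), (238, 111), (239, 71), (240, 69), (241, 69), (242, 71), (243, 71), (244, 69), (245, 68), (326, 72), (327, 70), (328, 69), (329, 71), (330, 72), (331, 70), (332, 98), (333, 120), (334, 119), (335, 118), (336, 118), (337, 118), (338, 117), (339, 118)]
row 185 [(232, 116), (233, 116), (234, 116), (235, 116), (236, 116), (237, 117), (238, 119), (239, 81), 
[... 152 characters left out ...]
7), (334, 117), (335, 116), (336, 117), (337, 117), (338, 117), (339, 117)]
base 110 [(203, 114), (204, 114), (205, 114), (206, 115), (207, 115), (208, 93), (209, 18), (210, 7), (211, 7), (212, 6), (213, 7), (214, 8), (215, 8), (354, 25), (355, 24), (356, 23), (357, 24), (358, 23), (359, 24), (360, 25), (361, 23), (362, 64), (363, 118), (364, 115), (365, 115), (366, 116), (367, 114)]
base 130 [(203, 113), (204, 113), (205, 112), (206, 114), (207, 113), (208, 117), (209, 86), (210, 16), (211, 8), (212, 9), (213, 6), (214, 7), (215, 7), (354, 21), (355, 22), (356, 21), (357, 21), (358, 21), (359, 22), (360, 24), (361, 69), (362, 116), (363, 115), (364, 113), (365, 114), (366, 113), (367, 114)]
```

View pics/w5z.png

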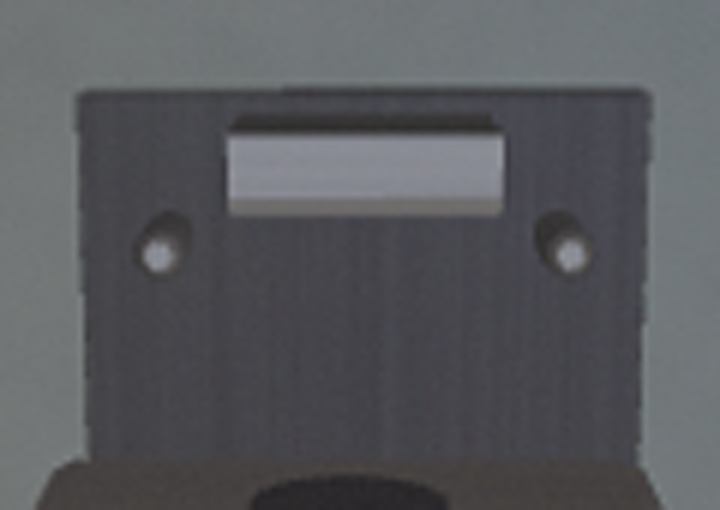

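Run:
```python
from h import *
c=np.load('c5.npy',allow_pickle=True).item()
def P(uv,z): return plane(c,uv,z)[:,:2]*1000
pins=P([[251.2,162.1],[319.7,162.1]],.046); print('pins',pins,np.linalg.norm(pins[1]-pins[0]))
L=P([[238.4,170],[238.8,185]],.024);Rr=P([[331.9,170],[331.5,185]],.024);F=P([[244,134.3],[325,134.3]],.024)
BL=P([[208.3,110],[209.2,130]],.018);BR=P([[362,110],[361,130]],.018);BF=P([[225,82.3],[340,82.3]],.018)
S=P([[264,153],[308,153]],.058)
ang=lambda a,b:np.degrees(np.arctan2(*(b-a)[::-1]))
for n,v in dict(L=L,R=Rr,F=F,BL=BL,BR=BR,BF=BF,S=S,pins=pins).items(): print(n,ang(v[0],v[1]))
for psi in (32.1,):
  a=np.radians(psi);u=np.array([np.cos(a),np.sin(a)]);v=np.array([-u[1],u[0]])
  print('u: pins',(pins@u)+27,'F',F@u+50,'BF',BF@u+100,'S',S@u)
  print('v: pins',pins@v,(pins@v).mean(),'plate',L@v,Rr@v,(L@v+Rr@v)/2,'base',(BL@v+BR@v)/2, (BR-BL)@v)
  s=r.sense();t=np.array(s['tcp_pos'])[:2]*1000;print('tcp',t@u,t@v)
```

```text
pins [[528.33260714 115.43953869]
 [494.91509011 168.50106242]] 62.70770084705693
L 31.83104009371147
R 32.754433063508046
F 122.19869705389894
BL 32.063080068608905
BR 32.19953468412709
BF 122.1788020047097
S 122.20513970408946
pins 122.20223615337108
u: pins [535.90654017 535.79464728] F [535.48866751 535.35476338] BF [536.99513724 536.84542982] S [498.96724972 498.89658695]
v: pins [-182.96383313 -120.25623211] -151.61003262165372 plate [-197.73157119 -197.80257666] [-105.68926415 -105.51648085] [-151.71041767 -151.65952876] base [-151.84999983 -151.83956748] [148.17705381 148.22251646]
tcp 530.804716677316 -153.70008502737292
```

Run:
```python
from h import *
import scipy.ndimage as nd
im=cv2.imread('pics/top0.png')[:,:,::-1]
ct=cap('top'); g=cv2.cvtColor(np.ascontiguousarray(im),cv2.COLOR_RGB2GRAY).astype(float)
sat=cv2.cvtColor(np.ascontiguousarray(im),cv2.COLOR_RGB2HSV)[:,:,1].astype(float)
a=np.radians(32.2);u=np.array([np.cos(a),np.sin(a)]);v=np.array([-u[1],u[0]])
C=np.array([.5335,.1566]) # trial
def prof(ch,axis,offs,rng,z):
    acc=0
    for o in offs:
        pts=np.array([np.r_[C+ (u*t+v*o if axis=='u' else v*t+u*o),z] for t in rng])
        q=proj(ct,pts); acc=acc+nd.map_coordinates(ch,[q[:,1],q[:,0]],order=1)
    return acc/len(offs)
def edge(ch,axis,offs,lo,hi,z):
    rng=np.arange(lo,hi,.0005); p=prof(ch,axis,offs,rng,z); d=nd.gaussian_filter1d(p,3,order=1); i=np.argmax(abs(d)); return rng[i]*1000
o=np.arange(-.06,.061,.01)
print('C u,v',C@u,C@v)
print('base front',edge(sat,'u',o,-.115,-.085,.018))
print('plate front',edge(g,'u',np.r_[-.035,-.04,.035,.04],-.065,-.042,.024))
print('plate back',edge(g,'u',np.r_[-.04,-.036,-.032],.042,.062,.024))
print('plate -y',edge(g,'v',np.arange(-.02,.021,.01),-.056,-.04,.024),'+y',edge(g,'v',np.r_[-.015:.016:.01],.04,.056,.024))
print('base -y',edge(sat,'v',np.r_[-.09:.05:.01],-.09,-.065,.018),'+y',edge(sat,'v',np.r_[-.09:.05:.01],.065,.09,.012))
# held cover in wrist
c=np.load('c5.npy',allow_pickle=True).item(); s=r.sense(); t=np.array(s['tcp_pos'])
print(proj(c,[t+[0,0,.014]]))
gg=cv2.cvtColor(c['image'],cv2.COLOR_RGB2GRAY)
for row in (225,235,255): print(row,gg[row,218:240],gg[row,330:350])
```

```text
C u,v 0.5348924789617316 -0.15177564346815792
base front -99.49999999999999
plate front -49.999999999999986
plate back 51.00000000000001
plate -y -45.99999999999999 +y 46.50000000000001
base -y -74.49999999999999 +y 76.00000000000001
[[282.48702177 279.62985135]]
225 [115 115 115 117 119  98 104 120 134 144 153 163 162 163 161 162 163 162
 163 163 163 164] [162 162 163 163 163 163 163 160 154 148 142 137 100 115 115 114 114 114
 115 114]
235 [115 114 115 115 117 104  89 114 128 139 151 160 162 149 133 128 130 129
 131 133 116  45] [164 164 164 164 164 164 164 158 152 145 140 124  95 115 113 114 115 115
 114 114]
255 [ 14  14  10  17  11  10  14  88 122 137 145 151 157 161 161 161 161 160
 160 161 161 162] [162 163 162 163 163 164 156 152 146 142 123  34  10  12  15  11   7   9
   9   6]
```

```bash
python3 -c "
from h import *
go([.534,.1568,.085],32.2)"
```

```text
t 10.65 row turn [-0.    -0.002 -0.002] shift cm [ 0.57 13.17  0.31] F [ 1.  -0.7 -0.7] w 0.573 tcp [0.531  0.1512 0.2167]
```

Call:
step_arm(moves=[[[0,0,0,0.3,3,0.2,30],[0,0,0,0.5,6,0.3,30],[0,0,0,0.5,8.5,0.3,30],[0,0,0,0.5,10.5,0.3,30],[0,0,0,0.5,12,0.3,30]]])

```text
time_s: 11.07
tcp_pos: [0.5328, 0.155, 0.0955]
ee_rot: [[0.848, -0.003, -0.53], [0.53, -0.002, 0.848], [-0.003, -1.0, 0.0]]
wrist_force: [-0.7, -0.4, -1.2]
gripper_width: 0.57
```

Call:
step_arm(moves=[[[0,0,0,0,0.5,0,30],[0,0,0,0,0.8,0,30],[0,0,0,0,0.8,0,30],[0,0,0,0,0.8,0,30],[0,0,0,0,0.8,0,30]]])

```text
time_s: 11.48
tcp_pos: [0.5351, 0.1572, 0.0907]
ee_rot: [[0.847, 0.002, -0.531], [0.531, 0.001, 0.847], [0.003, -1.0, -0.0]]
wrist_force: [-0.4, -0.1, -1.2]
gripper_width: 0.574
```

```bash
python3 -c "
from h import *
go([.534,.1568,.085],32.2);c=cap('wrist','w6.png');go([.534,.1568,.085],32.2);cap('side','s6.png')"
```

```text
t 11.48 row turn [ 0.    -0.002  0.003] shift cm [-0.12  0.57  0.02] F [-0.4 -0.1 -1.2] w 0.574 tcp [0.5351 0.1572 0.0907]
t 11.53 row turn [ 0.    -0.002  0.002] shift cm [-0.11  0.56  0.02] F [-0.6 -0.5 -0.5] w 0.574 tcp [0.535  0.1573 0.0906]
```

View pics/w6.png

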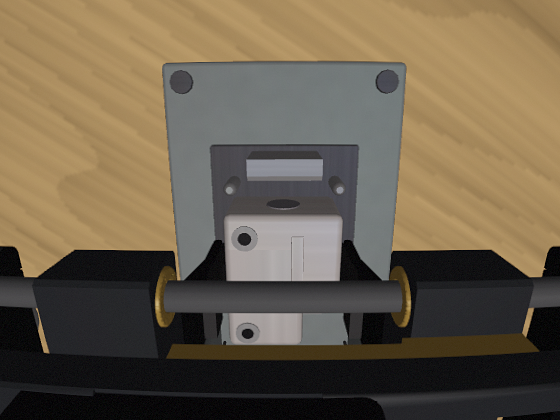

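View pics/s6.png

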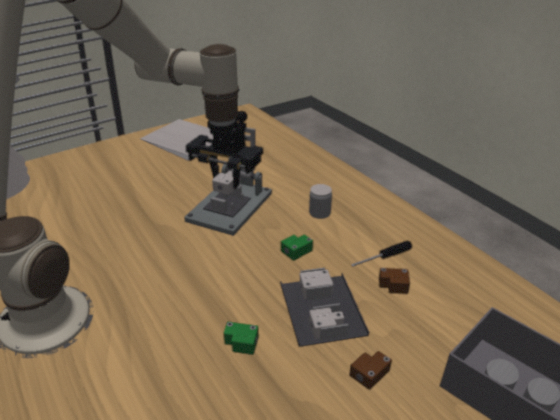

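Run:
```python
from h import *
c=cap('wrist','w7.png'); im=c['image']; s=r.sense(); t=np.array(s['tcp_pos']);R=np.array(s['ee_rot']); print(t)
z=cv2.resize(im[140:260,205:365,::-1],None,fx=5,fy=5,interpolation=cv2.INTER_CUBIC); cv2.imwrite('pics/w7z.png',z)
a=np.radians(32.2);u=np.array([np.cos(a),np.sin(a),0]);v=np.array([-u[1],u[0],0])
N=np.array([.534,.1568,0])
for x,y,h in [(-27,-31.5,.046),(-27,31.5,.046),(-34.5,0,.058)]: print(proj(c,N+u*x/1000+v*y/1000+[0,0,h]))
print('cover ctr top',proj(c,[t+[0,0,.014]]))
g=cv2.cvtColor(im,cv2.COLOR_RGB2GRAY)
for row in (150,):print([(j,int(g[row-2:row+3,j].mean())) for j in list(range(206,218))+list(range(352,364))])
print(proj(c,[N+u*-.0495+v*-.046+[0,0,.024],N+u*-.0495+v*.046+[0,0,.024]]))
```

```text
[0.53480224 0.1572044  0.09025668]
[[229.58408694 189.54694316]]
[[340.35318159 189.39946716]]
[[285.09243518 180.99834978]]
cover ctr top [[285.46801096 283.87742554]]
[(206, 120), (207, 120), (208, 122), (209, 103), (210, 72), (211, 72), (212, 73), (213, 71), (214, 73), (215, 74), (216, 75), (217, 75), (352, 75), (353, 75), (354, 77), (355, 80), (356, 79), (357, 74), (358, 98), (359, 123), (360, 123), (361, 123), (362, 122), (363, 123)]
[[209.80881375 145.52306776]
 [359.74682596 145.3134276 ]]
```

View pics/w7z.png

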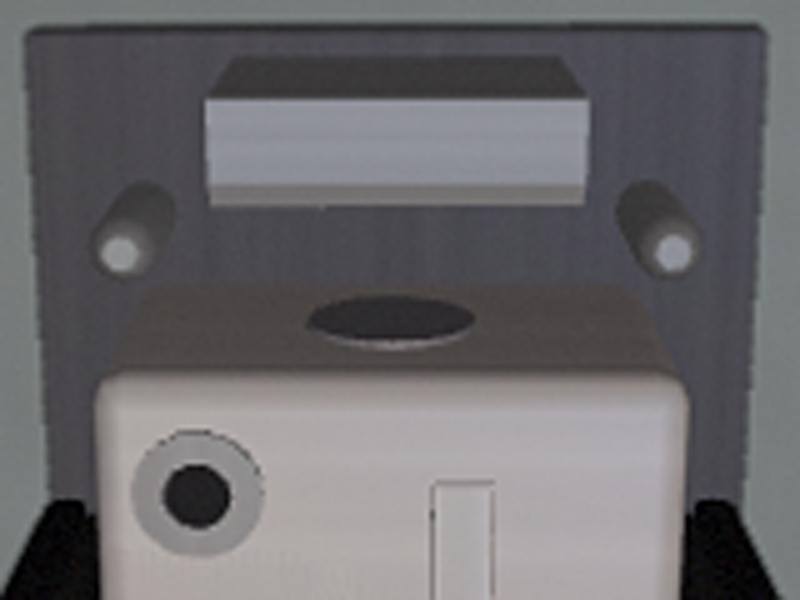

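Run:
```python
from h import *
c=cap('wrist'); s=r.sense(); t=np.array(s['tcp_pos']); print(t)
a=np.radians(32.2);u=np.array([np.cos(a),np.sin(a),0]);v=np.array([-u[1],u[0],0])
N=np.array([.534,.1568,0])
print('stop',proj(c,[N+u*-.0345+[0,0,.055]]))
print('cover front edge top',proj(c,[t+u*-.032+[0,0,.0142],t+u*-.031+[0,0,.0142]]),'bottom',proj(c,[t+u*-.032+[0,0,-.0198]]))
print('left screw?',[ (t-N)@u,(t-N)@v])
g=cv2.cvtColor(c['image'],cv2.COLOR_RGB2GRAY)
print([(i,int(g[i,300:320].mean())) for i in range(190,222)])
```

```text
[0.53467633 0.15716777 0.09005868]
stop [[284.98288874 180.11341154]]
cover front edge top [[285.51606696 213.49527897]
 [285.51445455 215.84320964]] bottom [[285.04888121 192.97099772]]
left screw? [np.float64(0.0007682867197347572), np.float64(-4.919627059592317e-05)]
[(190, 75), (191, 75), (192, 75), (193, 74), (194, 74), (195, 74), (196, 73), (197, 71), (198, 71), (199, 70), (200, 69), (201, 69), (202, 69), (203, 71), (204, 70), (205, 72), (206, 72), (207, 70), (208, 70), (209, 70), (210, 72), (211, 72), (212, 74), (213, 69), (214, 85), (215, 106), (216, 127), (217, 141), (218, 145), (219, 151), (220, 157), (221, 162)]
```

Call:
step_arm(moves=[[[0,-0.002,0,-0.09,0,0.03,30],[0,-0.002,0,-0.09,0.6,0.03,30],[0,-0.002,0,-0.09,1.2,0.03,30],[0,-0.002,0,-0.09,1.7,0.03,30],[0,-0.002,0,-0.09,2,0.03,30]]])

```text
time_s: 12.1
tcp_pos: [0.5329, 0.1564, 0.0681]
ee_rot: [[0.846, -0.002, -0.533], [0.533, -0.001, 0.846], [-0.002, -1.0, 0.0]]
wrist_force: [0.9, 0.4, -0.8]
gripper_width: 0.573
```

Call:
step_arm(moves=[[[0,0,0,0,0.3,0,30],[0,0,0,0,0.6,0,30],[0,0,0,0,0.9,0,30],[0,0,0,0,1.1,0,30],[0,0,0,0,1.2,0,30]]])

```text
time_s: 12.52
tcp_pos: [0.5334, 0.1567, 0.057]
ee_rot: [[0.846, -0.0, -0.533], [0.533, -0.0, 0.846], [-0.0, -1.0, 0.0]]
wrist_force: [0.2, 0.1, -1.2]
gripper_width: 0.571
```

```bash
python3 -c "
from h import *
st();go([.5335,.1568,.0438],32.2);c=cap('wrist','w8.png')"
```

```text
12.5167 tcp [0.5334 0.1567 0.057 ] F [ 0.1547  0.0998 -1.1808] w 0.5708602422512575
[[ 0.8463 -0.0004 -0.5327]
 [ 0.5327 -0.0002  0.8463]
 [-0.0004 -1.      0.0001]]
j [ 33.0769  26.3921 -21.7395  -0.0056 -41.8916 -90.8855]
t 12.52 row turn [-0. -0. -0.] shift cm [0.01 1.32 0.  ] F [ 0.2  0.1 -1.2] w 0.571 tcp [0.5334 0.1567 0.057 ]
```

View pics/w8.png

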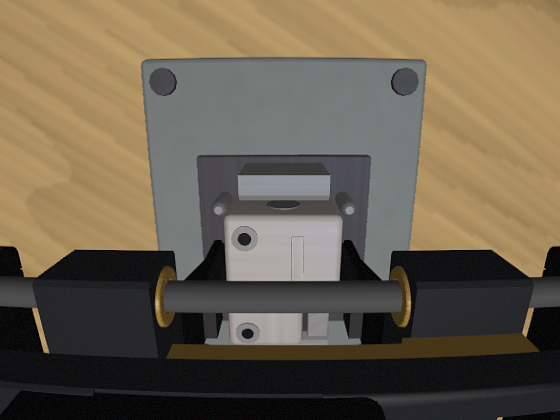

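Call:
step_arm(moves=[[[0,0,0,0,0.4,0,30],[0,0,0,0,0.8,0,30],[0,0,0,0,1.1,0,30],[0,0,0,0,1.25,0,30],[0,0,0,0,1.3,0,30]]])

```text
time_s: 12.98
tcp_pos: [0.5333, 0.1566, 0.0439]
ee_rot: [[0.846, -0.001, -0.533], [0.533, -0.0, 0.846], [-0.001, -1.0, -0.0]]
wrist_force: [0.1, -1.5, -1.4]
gripper_width: 0.569
```

```bash
python3 -c "
from h import *
go([.5335,.1568,.0438],32.2)"
```

```text
t 12.98 row turn [ 0.    -0.    -0.001] shift cm [0.03 0.01 0.  ] F [ 0.1 -1.5 -1.4] w 0.569 tcp [0.5333 0.1566 0.0439]
```

Call:
step_arm(moves=[[[0,0,0,0,0.03,0,30],[0,0,0,0,0.06,0,30],[0,0,0,0,0.09,0,30],[0,0,0,0,0.1,0,30],[0,0,0,0,0.1,0,30]]])

```text
time_s: 13.4
tcp_pos: [0.5336, 0.1569, 0.0437]
ee_rot: [[0.846, 0.0, -0.533], [0.533, 0.0, 0.846], [0.0, -1.0, -0.0]]
wrist_force: [-0.4, 0.8, 0.1]
gripper_width: 0.57
```

```bash
python3 -c "
from h import *
go([.5335,.1568,.0438],32.2)"
```

```text
t 13.4 row turn [ 0. -0.  0.] shift cm [-0.02 -0.01  0.  ] F [-0.4  0.8  0.1] w 0.57 tcp [0.5336 0.1569 0.0437]
```

Call:
step_arm(moves=[[[0,0,0,0,0.05,0,30],[0,0,0,0,0.1,0,30],[0,0,0,0,0.1,0,30],[0,0,0,0,0.1,0,85],[0,0,0,0,0.1,0,85]]])

```text
time_s: 13.82
tcp_pos: [0.5338, 0.1569, 0.0427]
ee_rot: [[0.846, 0.001, -0.533], [0.533, 0.001, 0.846], [0.001, -1.0, -0.0]]
wrist_force: [-0.1, -0.8, -0.6]
gripper_width: 0.65
```

Call:
step_arm(moves=[[[0,0,0,0,0,0,85],[0,0,0,0,0,0,85],[0,0,0,0,-1,0,85],[0,0,0,0,-3,0,85],[0,0,0,0,-6,0,85]]])

```text
time_s: 14.23
tcp_pos: [0.5319, 0.1559, 0.1011]
ee_rot: [[0.847, -0.005, -0.532], [0.532, -0.003, 0.847], [-0.006, -1.0, 0.0]]
wrist_force: [0.8, 0.1, -0.4]
gripper_width: 0.849
```

```bash
python3 -c "
from h import *
go([.5335,.1568,.0438],32.2);c=cap('wrist','w9.png');cap('side','s9.png')"
```

```text
t 14.23 row turn [-0.    -0.001 -0.006] shift cm [ 0.22  5.73 -0.01] F [ 0.8  0.1 -0.4] w 0.849 tcp [0.5319 0.1559 0.1011]
```

View pics/w9.png

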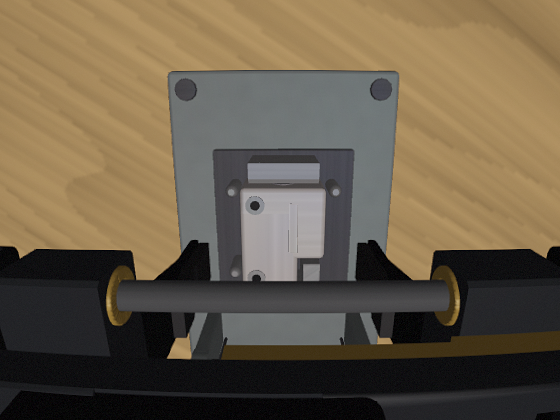

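Call:
step_arm(moves=[[[0,0,0,0,-3,0,85],[0,0,0,0,-6.5,0,85],[0,0,0,0,-10.5,0,85],[0,0,0,0,-14.5,0,85],[0,0,0,0,-18,0,100]]])

```text
time_s: 14.75
tcp_pos: [0.5335, 0.1566, 0.2857]
ee_rot: [[0.846, 0.002, -0.533], [0.533, 0.001, 0.846], [0.002, -1.0, -0.0]]
wrist_force: [0.6, 1.0, 0.4]
gripper_width: 0.878
```

Call:
step_arm(moves=[[[0,0,0,0,-3,0,100],[0,0,0,0,-5.5,0,100],[0,0,0,0,-6.5,0,100],[0,0,0,0,-6.5,0,100],[0,0,0,0,-6.5,0,100]]])

```text
time_s: 15.17
tcp_pos: [0.533, 0.1568, 0.3465]
ee_rot: [[0.846, -0.001, -0.533], [0.533, 0.0, 0.846], [-0.001, -1.0, 0.001]]
wrist_force: [-0.2, 0.3, -0.5]
gripper_width: 0.997
```

```bash
python3 -c "
from h import *
c=cap('wrist','w10.png');cap('top','t10.png');np.save('c10.npy',c);st();go([.6173,.2096,.34],32.2)"
```

```text
15.2667 tcp [0.5327 0.1565 0.3451] F [0.1563 0.097  0.0096] w 1.0012265978448882
[[ 0.8464 -0.004  -0.5326]
 [ 0.5326 -0.0016  0.8464]
 [-0.0043 -1.      0.0008]]
j [ 33.076   12.0054   2.1097  -0.0479 -80.3477 -90.8888]
t 15.27 row turn [-0.001 -0.    -0.004] shift cm [ 9.99  0.46 -0.01] F [0.2 0.1 0. ] w 1.001 tcp [0.5327 0.1565 0.3451]
```

View pics/w10.png

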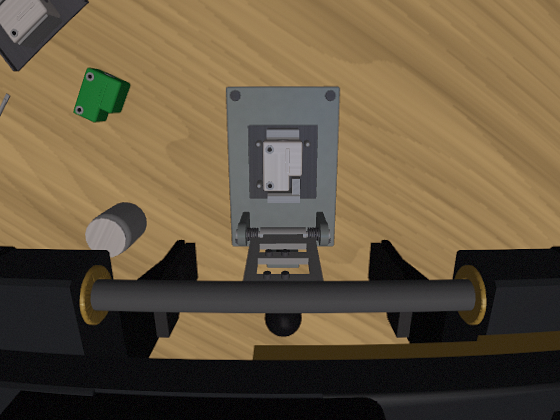

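```bash
python3 - <<'E'
from h import *
c=np.load('c10.npy',allow_pickle=True).item()
a=np.radians(32.2);u=np.array([np.cos(a),np.sin(a),0]);v=np.array([-u[1],u[0],0]);N=np.array([.5335,.1568,0])
print('knob pred',proj(c,[N+.099*u+[0,0,.234]]))
im=c['image']; g=cv2.cvtColor(im,cv2.COLOR_RGB2GRAY)
m=(g<45).astype(np.uint8); m[:313]=0; m[344:]=0; m[:,:250]=0; m[:,320:]=0
cs,_=cv2.findContours(m,cv2.RETR_EXTERNAL,cv2.CHAIN_APPROX_NONE)
k=max(cs,key=cv2.contourArea); print('knob blob',cv2.boundingRect(k),cv2.minEnclosingCircle(k))
hsv=cv2.cvtColor(im,cv2.COLOR_RGB2HSV)
m=((hsv[:,:,2]>140)).astype(np.uint8); m[:140]=0;m[192:]=0;m[:,:258]=0;m[:,308:]=0
m=cv2.morphologyEx(m,cv2.MORPH_CLOSE,np.ones((5,5)))
cs,_=cv2.findContours(m,cv2.RETR_EXTERNAL,cv2.CHAIN_APPROX_NONE);k=max(cs,key=cv2.contourArea);print(cv2.boundingRect(k))
for h in (.058,.061): print('corners',[proj(c,[N+u*x+v*y+[0,0,h]]).round(1).tolist() for x,y in [(-.032,-.025),(-.032,.025),(.032,-.025)]])
E
python3 -c "
import cv2;im=cv2.imread('pics/w10.png');cv2.imwrite('pics/w10z.png',cv2.resize(im[120:210,235:335],None,fx=6,fy=6,interpolation=cv2.INTER_CUBIC))
im=cv2.imread('pics/s9.png');cv2.imwrite('pics/s9z.png',cv2.resize(im[110:240,170:290],None,fx=4.5,fy=4.5,interpolation=cv2.INTER_CUBIC))"
```

```text
knob pred [[283.73387562 315.65741044]]
knob blob (265, 313, 36, 23) ((282.7265319824219, 317.9640808105469), 17.97271156311035)
(258, 143, 44, 49)
corners [[[263.1, 140.7]], [[303.7, 140.7]], [[263.8, 191.1]]]
corners [[[263.0, 140.9]], [[303.8, 140.9]], [[263.7, 191.7]]]
```

View pics/w10z.png

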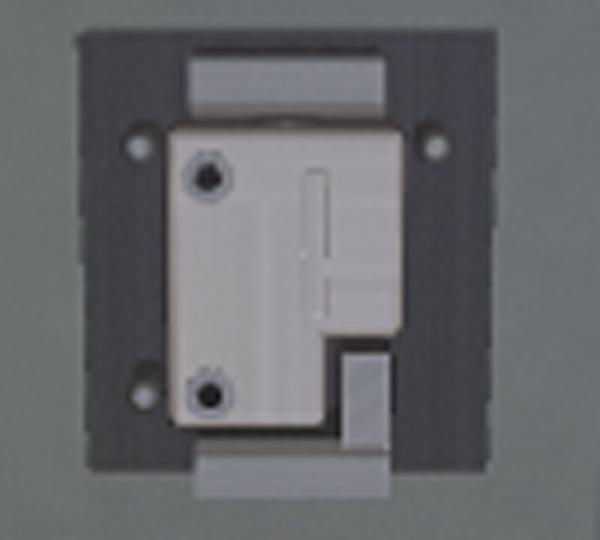

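Call:
step_arm(moves=[[[0,0,0,2,0,0,65],[0,0,0,5,0,0,65],[0,0,0,8,1,0,65],[0,0,0,9.6,2.5,0,65],[0,0,0,10,4,0,65]]])

```text
time_s: 15.68
tcp_pos: [0.6195, 0.2113, 0.303]
ee_rot: [[0.846, -0.004, -0.533], [0.533, -0.002, 0.846], [-0.004, -1.0, 0.0]]
wrist_force: [0.1, -1.1, -1.5]
gripper_width: 0.712
```

Call:
step_arm(moves=[[[0,0,0,0,1,0,65],[0,0,0,0,2,0,65],[0,0,0,0,2,0,65],[0,0,0,0,2,0,65],[0,0,0,0,2,0,65]]])

```text
time_s: 16.1
tcp_pos: [0.6181, 0.2098, 0.2887]
ee_rot: [[0.846, 0.002, -0.533], [0.533, 0.001, 0.846], [0.002, -1.0, -0.001]]
wrist_force: [-0.1, 0.4, 0.6]
gripper_width: 0.651
```

```bash
python3 -c "
from h import *
c=cap('wrist','w11.png');cap('side','s11.png');st();go([.6173,.2096,.226],32.2)"
```

```text
16.2 tcp [0.6183 0.21   0.289 ] F [0.1835 0.2019 0.0528] w 0.6480229382542255
[[ 0.8463  0.0024 -0.5327]
 [ 0.5327  0.0012  0.8463]
 [ 0.0027 -1.     -0.0003]]
j [ 32.9345  23.0859   9.9564   0.017  -76.7175 -90.7479]
t 16.2 row turn [ 0.    -0.     0.003] shift cm [-0.12  6.3   0.02] F [0.2 0.2 0.1] w 0.648 tcp [0.6183 0.21   0.289 ]
```

View pics/w11.png

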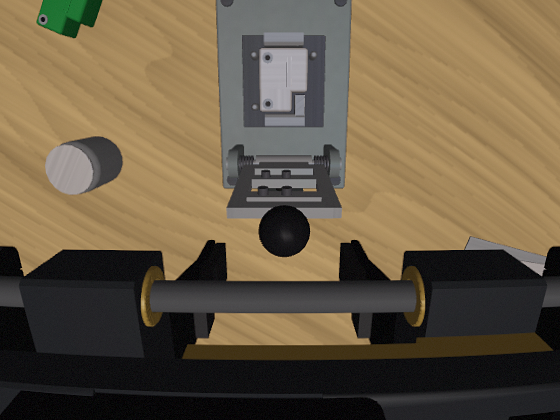

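View pics/s11.png

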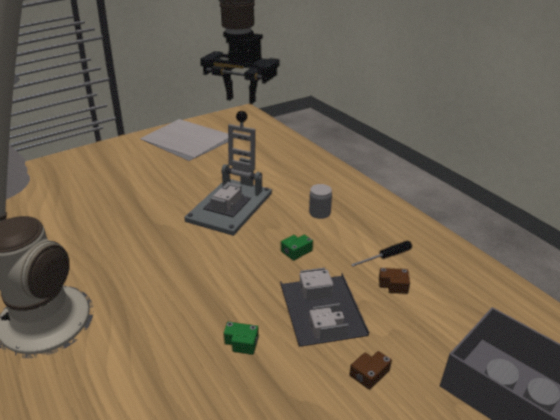

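Call:
step_arm(moves=[[[0,0,0,-0.05,2,0,65],[0,0,0,-0.05,4,0,65],[0,0,0,-0.05,5.4,0,65],[0,0,0,-0.05,6.1,0,65],[0,0,0,-0.05,6.2,0,65]]])

```text
time_s: 16.62
tcp_pos: [0.6172, 0.2095, 0.2245]
ee_rot: [[0.846, -0.002, -0.533], [0.533, -0.001, 0.846], [-0.002, -1.0, 0.0]]
wrist_force: [-0.4, -0.5, -0.4]
gripper_width: 0.647
```

Call:
step_arm(moves=[[[0,0,0,0,0,0,50],[0,0,0,0,0,0,40],[0,0,0,0,0,0,30],[0,0,0,0,0,0,15],[0,0,0,0,0,0,15]]])

```text
time_s: 17.03
tcp_pos: [0.6178, 0.2103, 0.2261]
ee_rot: [[0.846, 0.001, -0.533], [0.533, 0.001, 0.846], [0.002, -1.0, 0.001]]
wrist_force: [-5.7, 7.6, 3.1]
gripper_width: 0.356
```

```bash
python3 -c "
from h import *
c=cap('wrist','w12.png');cap('side','s12.png');st();go([.6173,.2096,.226],32.2)"
```

```text
17.1333 tcp [0.6178 0.2104 0.2262] F [-1.6038  2.4402  2.2351] w 0.349000048943503
[[ 0.8462  0.001  -0.5329]
 [ 0.5329  0.0013  0.8462]
 [ 0.0016 -1.      0.0006]]
j [ 32.9652  24.9745   4.0055  -0.035  -68.9394 -90.7517]
t 17.13 row turn [-0.001  0.     0.002] shift cm [-0.08  0.02 -0.04] F [-1.6  2.4  2.2] w 0.349 tcp [0.6178 0.2104 0.2262]
```

View pics/w12.png

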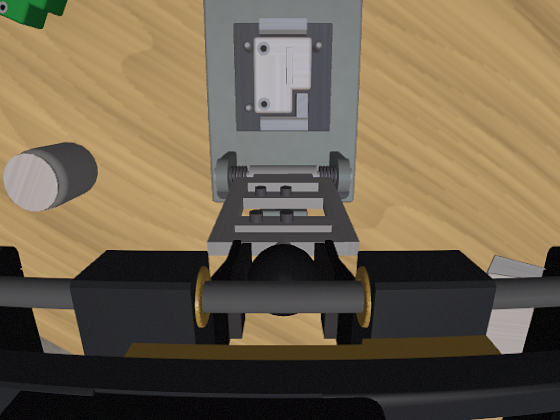

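View pics/s12.png

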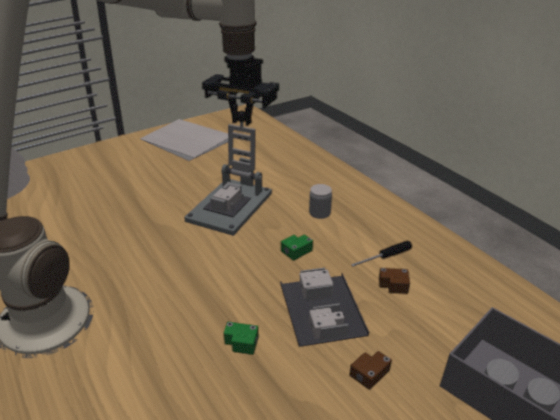

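Run:
```python
import numpy as np
k=np.radians(5)
def f(t): return np.array([-16.5*np.sin(t-k),-16.5*np.cos(t-k)])
ends=[0,.2,.45,.7,.95,1.2,1.45,1.658]
for a,b in zip(ends,ends[1:]): print(a,b,[ (f(a+(b-a)*i/5)-f(a)).round(2).tolist() for i in range(1,6)])
print('up')
ends=[1.658,1.5,1.35,1.2,1.05,.9,.75,.6,.45,.3,.15,0]
for a,b in zip(ends,ends[1:]): print(a,b,[ (f(a+(b-a)*i/5)-f(a)).round(2).tolist() for i in range(1,6)])
```

```text
0 0.2 [[-0.66, -0.04], [-1.32, -0.06], [-1.98, -0.05], [-2.64, -0.02], [-3.29, 0.04]]
0.2 0.45 [[-0.82, 0.11], [-1.63, 0.27], [-2.43, 0.46], [-3.22, 0.7], [-4.0, 0.97]]
0.45 0.7 [[-0.76, 0.31], [-1.51, 0.66], [-2.24, 1.05], [-2.95, 1.47], [-3.63, 1.93]]
0.7 0.95 [[-0.66, 0.49], [-1.3, 1.01], [-1.91, 1.57], [-2.49, 2.15], [-3.04, 2.77]]
0.95 1.2 [[-0.52, 0.64], [-1.01, 1.3], [-1.46, 1.99], [-1.88, 2.7], [-2.27, 3.43]]
1.2 1.45 [[-0.35, 0.75], [-0.65, 1.51], [-0.92, 2.29], [-1.15, 3.09], [-1.35, 3.89]]
1.45 1.658 [[-0.13, 0.67], [-0.23, 1.35], [-0.3, 2.04], [-0.34, 2.72], [-0.36, 3.41]]
up
1.658 1.5 [[0.01, -0.52], [0.03, -1.04], [0.07, -1.56], [0.13, -2.08], [0.21, -2.6]]
1.5 1.35 [[0.09, -0.49], [0.19, -0.97], [0.3, -1.45], [0.43, -1.93], [0.57, -2.41]]
1.35 1.2 [[0.16, -0.47], [0.33, -0.93], [0.51, -1.39], [0.71, -1.85], [0.92, -2.29]]
1.2 1.05 [[0.23, -0.44], [0.46, -0.87], [0.72, -1.3], [0.98, -1.72], [1.26, -2.13]]
1.05 0.9 [[0.29, -0.4], [0.59, -0.8], [0.9, -1.18], [1.23, -1.55], [1.56, -1.92]]
0.9 0.75 [[0.35, -0.35], [0.7, -0.7], [1.07, -1.03], [1.44, -1.35], [1.83, -1.66]]
0.75 0.6 [[0.39, -0.3], [0.8, -0.59], [1.21, -0.86], [1.63, -1.12], [2.06, -1.37]]
0.6 0.45 [[0.43, -0.24], [0.88, -0.46], [1.33, -0.67], [1.78, -0.87], [2.24, -1.05]]
0.45 0.3 [[0.47, -0.17], [0.94, -0.32], [1.41, -0.46], [1.89, -0.59], [2.37, -0.7]]
0.3 0.15 [[0.49, -0.1], [0.97, -0.18], [1.46, -0.25], [1.96, -0.3], [2.45, -0.34]]
0.15 0 [[0.49, -0.02], [0.99, -0.03], [1.48, -0.03], [1.98, -0.01], [2.47, 0.03]]
```

Call:
step_arm(moves=[[[0,0,0,-0.4,-0.03,0,15],[0,0,0,-1.1,-0.06,0,15],[0,0,0,-1.8,-0.05,0,15],[0,0,0,-2.5,-0.02,0,15],[0,0,0,-3.29,0.04,0,15]]])

```text
time_s: 17.55
tcp_pos: [0.5896, 0.1926, 0.2256]
ee_rot: [[0.846, 0.002, -0.533], [0.533, 0.002, 0.846], [0.002, -1.0, 0.0]]
wrist_force: [0.1, 5.0, 1.6]
gripper_width: 0.346
```

```bash
python3 -c "
from h import *
c=cap('wrist','w13.png');st();go([.6173,.2096,.226],32.2)"
```

```text
17.6 tcp [0.5879 0.1916 0.2254] F [-2.5289  3.5061  2.3051] w 0.34640315225524515
[[ 0.8463 -0.0005 -0.5327]
 [ 0.5327  0.0007  0.8463]
 [-0.0001 -1.      0.0009]]
j [ 32.9989  21.7219  -1.2188  -0.0541 -67.0638 -90.7872]
t 17.6 row turn [-0.001 -0.    -0.   ] shift cm [ 3.45 -0.06 -0.04] F [-2.5  3.5  2.3] w 0.346 tcp [0.5879 0.1916 0.2254]
```

View pics/w13.png

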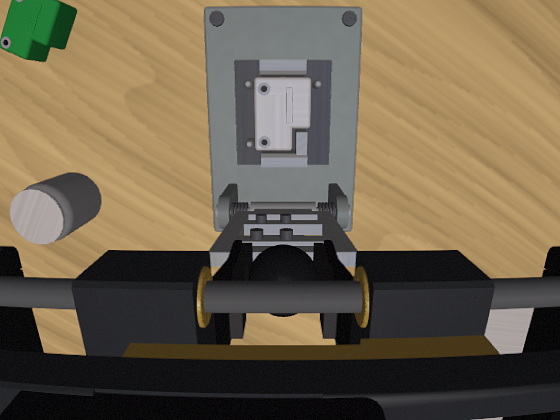

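Ball stays in the jaws and the leaf follows. Continue.

Call:
step_arm(moves=[[[0,0,0,-0.82,0.11,0,15],[0,0,0,-1.63,0.27,0,15],[0,0,0,-2.43,0.46,0,15],[0,0,0,-3.22,0.7,0,15],[0,0,0,-4.0,0.97,0,15]]])

```text
time_s: 18.02
tcp_pos: [0.5558, 0.1713, 0.2158]
ee_rot: [[0.846, 0.002, -0.533], [0.533, 0.002, 0.846], [0.002, -1.0, 0.0]]
wrist_force: [-0.0, 5.7, 2.8]
gripper_width: 0.347
```

Call:
step_arm(moves=[[[0,0,0,-0.76,0.31,0,15],[0,0,0,-1.51,0.66,0,15],[0,0,0,-2.24,1.05,0,15],[0,0,0,-2.95,1.47,0,15],[0,0,0,-3.63,1.93,0,15]]])

```text
time_s: 18.43
tcp_pos: [0.5252, 0.152, 0.1965]
ee_rot: [[0.846, 0.002, -0.533], [0.533, 0.002, 0.846], [0.003, -1.0, 0.0]]
wrist_force: [0.2, 5.1, 3.1]
gripper_width: 0.346
```

```bash
python3 -c "
from h import *
c=cap('wrist','w14.png');cap('side','s14.png');st()"
```

```text
18.5333 tcp [0.5242 0.1513 0.1957] F [-1.6092  5.4501  3.5759] w 0.3470053371253861
[[ 0.8464 -0.001  -0.5326]
 [ 0.5326  0.0003  0.8464]
 [-0.0007 -1.      0.0007]]
j [ 33.1095  16.1635 -13.9959  -0.0495 -59.8781 -90.9031]
```

View pics/w14.png

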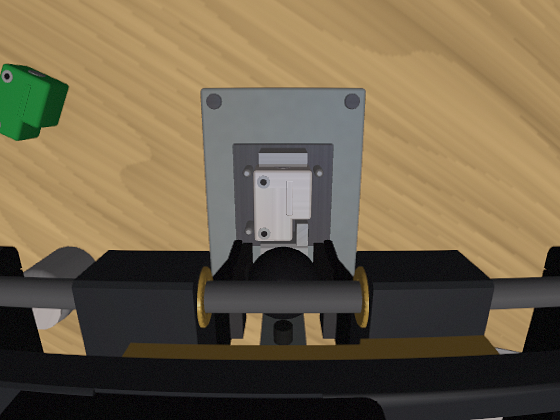

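View pics/s14.png

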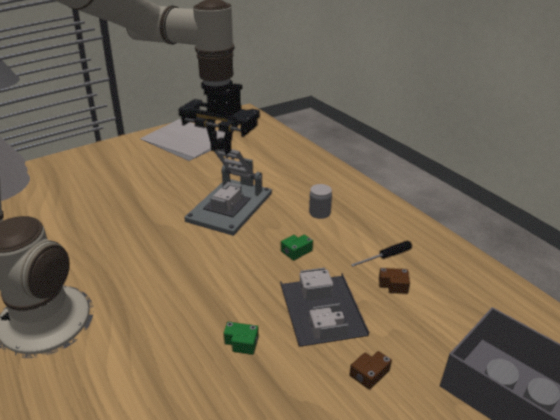

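Call:
step_arm(moves=[[[0,0,0,-0.66,0.49,0,15],[0,0,0,-1.3,1.01,0,15],[0,0,0,-1.91,1.57,0,15],[0,0,0,-2.49,2.15,0,15],[0,0,0,-3.04,2.77,0,15]]])

```text
time_s: 18.95
tcp_pos: [0.4997, 0.1359, 0.1691]
ee_rot: [[0.846, 0.001, -0.533], [0.533, 0.001, 0.846], [0.002, -1.0, 0.0]]
wrist_force: [-2.7, 6.3, 5.7]
gripper_width: 0.35
```

Call:
step_arm(moves=[[[0,0,0,-0.52,0.64,0,15],[0,0,0,-1.01,1.3,0,15],[0,0,0,-1.46,1.99,0,15],[0,0,0,-1.88,2.7,0,15],[0,0,0,-2.27,3.43,0,15]]])

```text
time_s: 19.37
tcp_pos: [0.4804, 0.1237, 0.1347]
ee_rot: [[0.846, 0.001, -0.533], [0.533, 0.001, 0.846], [0.001, -1.0, 0.0]]
wrist_force: [-2.1, 6.0, 6.2]
gripper_width: 0.34
```

```bash
python3 -c "
from h import *
c=cap('wrist','w15.png');st()"
```

```text
19.4167 tcp [0.4797 0.1233 0.1333] F [-0.7287  5.4026  3.2945] w 0.33781876871287925
[[ 0.8462 -0.0001 -0.5328]
 [ 0.5328  0.0004  0.8462]
 [ 0.0001 -1.      0.0004]]
j [ 33.2164  15.4231 -25.5123  -0.032  -49.056  -90.9989]
```

View pics/w15.png

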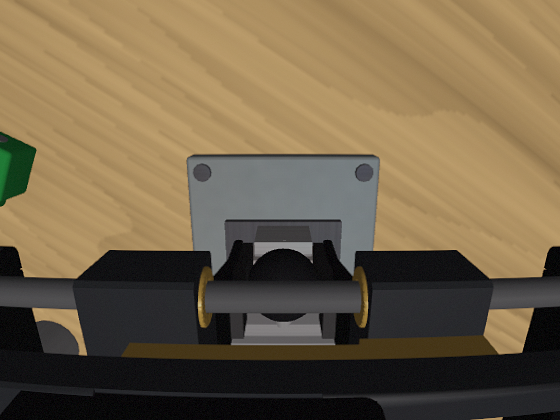

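Run:
```python
import cv2,numpy as np
ims=[cv2.imread(f'pics/w{i}.png') for i in (12,13,14,15)]
o=np.hstack([cv2.resize(i[230:350,225:345],None,fx=1.65,fy=1.65) for i in ims])
cv2.imwrite('pics/balls.png',np.clip(o.astype(float)*2.5,0,255).astype(np.uint8))
for i in ims:
    g=cv2.cvtColor(i,cv2.COLOR_BGR2GRAY); print([int(x) for x in g[238:262,283]],[int(x) for x in g[308:330,283]])
```

```text
[67, 64, 64, 66, 67, 71, 5, 8, 10, 10, 11, 12, 13, 16, 18, 15, 14, 14, 15, 19, 20, 19, 14, 18] [83, 81, 81, 79, 76, 36, 22, 9, 132, 162, 159, 154, 152, 153, 152, 153, 151, 151, 149, 152, 152, 152]
[65, 62, 54, 108, 155, 158, 88, 4, 4, 9, 12, 8, 11, 14, 13, 13, 17, 13, 10, 17, 18, 17, 16, 17] [81, 81, 79, 79, 75, 39, 20, 13, 9, 173, 166, 165, 166, 166, 166, 166, 165, 164, 163, 160, 156, 155]
[177, 169, 154, 56, 59, 72, 119, 122, 95, 3, 2, 8, 8, 16, 13, 13, 15, 9, 17, 10, 17, 9, 17, 15] [81, 78, 77, 77, 74, 40, 19, 14, 21, 21, 16, 36, 13, 13, 5, 8, 3, 12, 15, 10, 13, 10]
[59, 61, 88, 55, 129, 147, 146, 146, 147, 149, 84, 0, 11, 13, 12, 5, 8, 14, 14, 16, 14, 16, 12, 12] [79, 77, 77, 77, 74, 38, 22, 21, 20, 21, 24, 22, 14, 43, 136, 130, 128, 129, 128, 128, 128, 127]
```

View pics/balls.png

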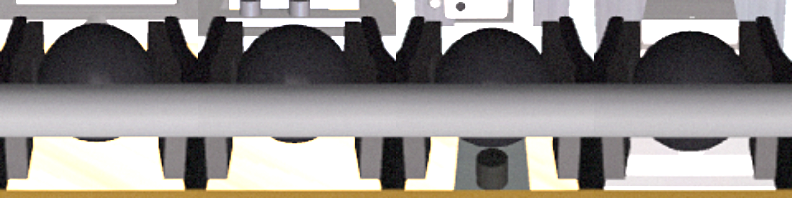

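Call:
step_arm(moves=[[[0,0,0,-0.32,0.77,0,15],[0,0,0,-0.58,1.55,0,15],[0,0,0,-0.8,2.35,0,15],[0,0,0,-1.0,3.15,0,15],[0,0,0,-1.15,3.95,0,15]]])

```text
time_s: 19.83
tcp_pos: [0.4686, 0.1163, 0.0944]
ee_rot: [[0.846, -0.004, -0.533], [0.533, -0.002, 0.846], [-0.005, -1.0, 0.0]]
wrist_force: [-7.5, 4.5, 7.1]
gripper_width: 0.344
```

```bash
python3 -c "
from h import *
c=cap('wrist','w16.png');st();cap('side','s16.png')
g=cv2.cvtColor(c['image'],cv2.COLOR_RGB2GRAY); print([int(x) for x in g[238:262,283]],[int(x) for x in g[308:330,283]])"
```

```text
19.8833 tcp [0.4684 0.1161 0.093 ] F [-4.3381  6.5041  4.3723] w 0.3486054247381155
[[ 0.8465 -0.0048 -0.5323]
 [ 0.5323 -0.0023  0.8465]
 [-0.0053 -1.      0.0006]]
j [ 33.2358  17.657  -29.7015  -0.0606 -42.9444 -91.0283]
[121, 123, 122, 123, 122, 123, 123, 123, 123, 128, 68, 1, 15, 6, 5, 12, 10, 11, 8, 15, 13, 13, 14, 17] [78, 77, 73, 74, 73, 36, 18, 19, 20, 17, 19, 14, 19, 24, 88, 138, 133, 132, 132, 133, 133, 131]
```

View pics/w16.png

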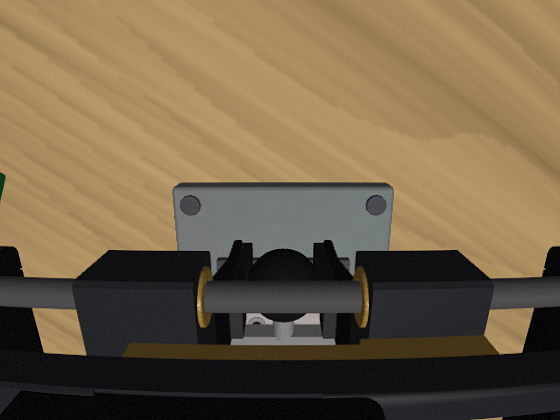

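View pics/s16.png

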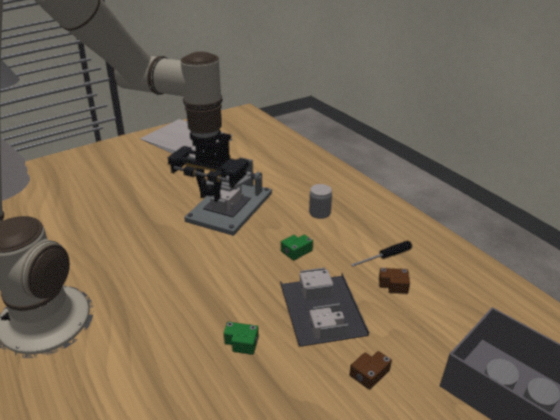

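Call:
step_arm(moves=[[[0,0,0,-0.1,0.67,0,15],[0,0,0,-0.2,1.35,0,15],[0,0,0,-0.26,2.04,0,15],[0,0,0,-0.3,2.72,0,15],[0,0,0,-0.32,3.3,0,15]]])

```text
time_s: 20.35
tcp_pos: [0.4657, 0.1144, 0.0611]
ee_rot: [[0.846, -0.005, -0.532], [0.532, -0.003, 0.846], [-0.006, -1.0, 0.0]]
wrist_force: [-6.0, 5.6, 6.3]
gripper_width: 0.343
```

```bash
python3 -c "
from h import *
c=cap('wrist','w17.png');st();cap('side','s17.png')
g=cv2.cvtColor(c['image'],cv2.COLOR_RGB2GRAY); print([int(x) for x in g[238:262,283]],[int(x) for x in g[308:330,283]])"
```

```text
20.4 tcp [0.4656 0.1144 0.0603] F [-4.967   5.2067  5.8751] w 0.34364204430305073
[[ 0.8465 -0.0053 -0.5324]
 [ 0.5324 -0.0028  0.8465]
 [-0.006  -1.      0.0004]]
j [ 33.2461  20.3831 -32.04    -0.0516 -37.9174 -91.0372]
[119, 120, 119, 118, 121, 120, 122, 120, 121, 130, 0, 7, 7, 11, 6, 7, 4, 13, 9, 12, 15, 14, 15, 14] [79, 76, 75, 74, 72, 37, 20, 16, 19, 20, 14, 18, 17, 35, 116, 139, 136, 135, 135, 135, 136, 136]
```

View pics/s17.png

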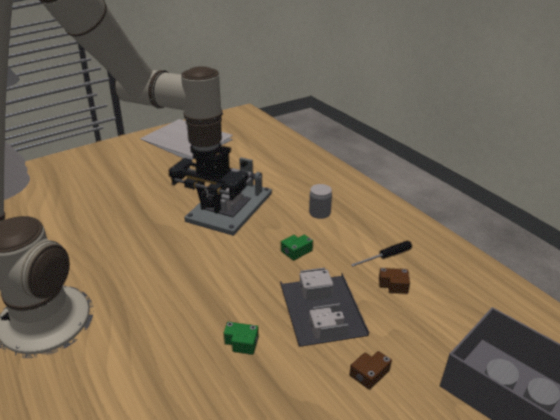

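View pics/w17.png

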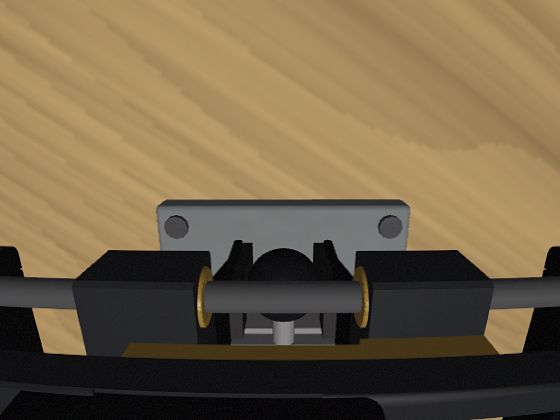

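Call:
step_arm(moves=[[[0,0,0,0,0.15,0,15],[0,0,0,0,0.3,0,15],[0,0,0,0,0.4,0,15],[0,0,0,0,0.4,0,15],[0,0,0,0,0.4,0,15]]])

```text
time_s: 20.87
tcp_pos: [0.4657, 0.1144, 0.0575]
ee_rot: [[0.846, -0.005, -0.532], [0.532, -0.003, 0.846], [-0.006, -1.0, 0.0]]
wrist_force: [-6.4, 5.1, 8.9]
gripper_width: 0.351
```

```bash
python3 -c "
from h import *
c=cap('wrist','w18.png');st()
g=cv2.cvtColor(c['image'],cv2.COLOR_RGB2GRAY); print([int(x) for x in g[238:262,283]],[int(x) for x in g[308:330,283]])"
```

```text
20.9167 tcp [0.4657 0.1144 0.0575] F [-7.0957  4.4536  7.9274] w 0.34353179292816455
[[ 0.8464 -0.005  -0.5325]
 [ 0.5325 -0.0027  0.8464]
 [-0.0057 -1.      0.0004]]
j [ 33.2483  20.6425 -32.1981  -0.0453 -37.4833 -91.038 ]
[119, 119, 119, 120, 120, 120, 120, 120, 120, 130, 1, 8, 5, 14, 11, 8, 6, 9, 10, 13, 17, 9, 5, 10] [80, 76, 76, 75, 73, 38, 21, 22, 21, 18, 20, 19, 17, 32, 117, 138, 138, 137, 134, 135, 135, 136]
```

Call:
step_arm(moves=[[[0,0,0,0,0.1,0,15],[0,0,0,0,0.2,0,15],[0,0,0,0,0.3,0,15],[0,0,0,0,0.3,0,15],[0,0,0,0,0.3,0,15]]])

```text
time_s: 21.33
tcp_pos: [0.4658, 0.1144, 0.0555]
ee_rot: [[0.846, -0.005, -0.533], [0.533, -0.003, 0.846], [-0.005, -1.0, 0.0]]
wrist_force: [-9.6, 4.9, 16.0]
gripper_width: 0.342
```

```bash
python3 -c "
from h import *
c=cap('wrist','w18.png');st();cap('top','t18.png')
g=cv2.cvtColor(c['image'],cv2.COLOR_RGB2GRAY); print([int(x) for x in g[238:262,283]],[int(x) for x in g[308:330,283]])"
```

```text
21.3833 tcp [0.4658 0.1144 0.0556] F [-9.8766  5.0017 15.8713] w 0.34070472661321605
[[ 0.8461 -0.0046 -0.533 ]
 [ 0.533  -0.0028  0.8461]
 [-0.0054 -1.      0.0001]]
j [ 33.2569  20.8319 -32.3183  -0.0185 -37.1581 -91.035 ]
[118, 119, 120, 119, 119, 117, 119, 120, 121, 128, 4, 10, 8, 13, 5, 17, 16, 9, 13, 13, 14, 11, 12, 13] [78, 77, 77, 76, 73, 38, 20, 19, 22, 20, 19, 25, 14, 35, 119, 140, 138, 137, 137, 137, 136, 137]
```

Call:
step_arm(moves=[[[0,0,0,0,-0.2,0,15],[0,0,0,0,-0.4,0,15],[0,0,0,0,-0.65,0,15],[0,0,0,0,-0.95,0,15],[0,0,0,0.01,-1.3,0,15]]])

```text
time_s: 21.85
tcp_pos: [0.4659, 0.1145, 0.0674]
ee_rot: [[0.846, -0.005, -0.533], [0.533, -0.003, 0.846], [-0.005, -1.0, 0.0]]
wrist_force: [-5.5, 4.4, 5.4]
gripper_width: 0.346
```

```bash
python3 -c "
from h import *
c=cap('wrist','w19.png');st()
g=cv2.cvtColor(c['image'],cv2.COLOR_RGB2GRAY); print([int(x) for x in g[238:262,283]],[int(x) for x in g[308:330,283]])"
```

```text
21.9 tcp [0.4659 0.1146 0.068 ] F [-6.4882  5.0959  6.121 ] w 0.34459528851923116
[[ 0.8464 -0.0046 -0.5325]
 [ 0.5325 -0.0024  0.8464]
 [-0.0052 -1.      0.0004]]
j [ 33.2492  19.6679 -31.5922  -0.0447 -39.0355 -91.0367]
[121, 119, 120, 121, 121, 122, 121, 122, 124, 131, 1, 7, 5, 4, 1, 11, 11, 11, 11, 10, 16, 8, 15, 16] [78, 77, 74, 74, 73, 40, 20, 19, 21, 21, 16, 21, 17, 45, 142, 136, 134, 134, 134, 133, 135, 136]
```

Run:
```python
import numpy as np
k=np.radians(5)
def f(t): return np.array([-16.5*np.sin(t-k),-16.5*np.cos(t-k)])
ends=[1.6,1.45,1.3,1.15,1.,.85,.7,.55,.4,.25,.1,0]
for a,b in zip(ends,ends[1:]): print(a,b,[ (f(a+(b-a)*i/5)-f(a)).round(2).tolist() for i in range(1,6)])
```

```text
1.6 1.45 [[0.04, -0.49], [0.09, -0.99], [0.15, -1.48], [0.23, -1.97], [0.33, -2.45]]
1.45 1.3 [[0.11, -0.48], [0.23, -0.96], [0.37, -1.44], [0.52, -1.91], [0.69, -2.37]]
1.3 1.15 [[0.18, -0.46], [0.37, -0.92], [0.58, -1.37], [0.8, -1.81], [1.04, -2.24]]
1.15 1.0 [[0.25, -0.43], [0.51, -0.85], [0.78, -1.26], [1.06, -1.67], [1.36, -2.06]]
1.0 0.85 [[0.31, -0.39], [0.63, -0.76], [0.96, -1.13], [1.3, -1.49], [1.65, -1.84]]
0.85 0.7 [[0.36, -0.34], [0.74, -0.66], [1.12, -0.98], [1.51, -1.28], [1.91, -1.57]]
0.7 0.55 [[0.41, -0.28], [0.83, -0.54], [1.25, -0.8], [1.68, -1.04], [2.12, -1.27]]
0.55 0.4 [[0.45, -0.21], [0.9, -0.42], [1.36, -0.6], [1.82, -0.78], [2.29, -0.93]]
0.4 0.25 [[0.47, -0.15], [0.95, -0.28], [1.43, -0.39], [1.92, -0.49], [2.4, -0.58]]
0.25 0.1 [[0.49, -0.07], [0.98, -0.13], [1.47, -0.17], [1.97, -0.2], [2.46, -0.22]]
0.1 0 [[0.33, -0.0], [0.66, 0.0], [0.99, 0.02], [1.32, 0.04], [1.65, 0.06]]
```

Call:
step_arm(moves=[[[0,0,0,0.04,-0.5,0,15],[0,0,0,0.09,-1.0,0,15],[0,0,0,0.16,-1.48,0,15],[0,0,0,0.25,-1.96,0,15],[0,0,0,0.35,-2.45,0,15]]])

```text
time_s: 22.32
tcp_pos: [0.4686, 0.1163, 0.0918]
ee_rot: [[0.847, -0.005, -0.532], [0.532, -0.003, 0.847], [-0.006, -1.0, 0.001]]
wrist_force: [-5.3, 4.8, 5.0]
gripper_width: 0.348
```

Call:
step_arm(moves=[[[0,0,0,0.11,-0.48,0,15],[0,0,0,0.23,-0.96,0,15],[0,0,0,0.37,-1.44,0,15],[0,0,0,0.52,-1.91,0,15],[0,0,0,0.69,-2.37,0,15]]])

```text
time_s: 22.73
tcp_pos: [0.4745, 0.12, 0.1156]
ee_rot: [[0.847, -0.005, -0.532], [0.532, -0.003, 0.847], [-0.006, -1.0, 0.001]]
wrist_force: [-5.2, 4.1, 4.7]
gripper_width: 0.343
```

```bash
python3 -c "
from h import *
c=cap('wrist','w20.png');st()
g=cv2.cvtColor(c['image'],cv2.COLOR_RGB2GRAY); print([int(x) for x in g[238:262,283]],[int(x) for x in g[308:330,283]])"
```

```text
22.7833 tcp [0.4748 0.1202 0.1163] F [-6.9879  4.1466  6.1759] w 0.3466625653369204
[[ 0.8464 -0.0051 -0.5325]
 [ 0.5325 -0.0025  0.8464]
 [-0.0056 -1.      0.0005]]
j [ 33.221   16.3664 -27.201   -0.0504 -46.7549 -91.0138]
[26, 27, 64, 77, 75, 77, 61, 60, 57, 60, 18, 6, 7, 9, 7, 13, 13, 12, 11, 15, 15, 13, 17, 17] [78, 76, 75, 76, 72, 39, 21, 20, 20, 21, 19, 20, 17, 11, 50, 138, 132, 132, 131, 131, 132, 130]
```

View pics/w20.png

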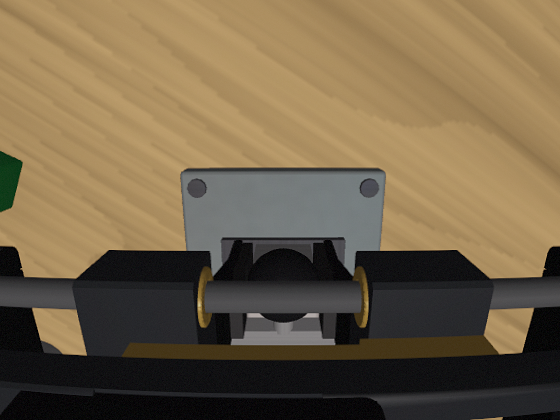

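Ball still held firmly at the same place in the jaws; keep rising.

Call:
step_arm(moves=[[[0,0,0,0.18,-0.46,0,15],[0,0,0,0.37,-0.92,0,15],[0,0,0,0.58,-1.37,0,15],[0,0,0,0.8,-1.81,0,15],[0,0,0,1.04,-2.24,0,15]]])

```text
time_s: 23.2
tcp_pos: [0.4834, 0.1256, 0.1379]
ee_rot: [[0.847, -0.006, -0.532], [0.532, -0.003, 0.847], [-0.006, -1.0, 0.001]]
wrist_force: [-5.8, 4.4, 5.2]
gripper_width: 0.347
```

Call:
step_arm(moves=[[[0,0,0,0.25,-0.43,0,15],[0,0,0,0.51,-0.85,0,15],[0,0,0,0.78,-1.26,0,15],[0,0,0,1.06,-1.67,0,15],[0,0,0,1.36,-2.06,0,15]]])

```text
time_s: 23.62
tcp_pos: [0.4951, 0.133, 0.1586]
ee_rot: [[0.846, -0.005, -0.532], [0.532, -0.002, 0.846], [-0.005, -1.0, 0.001]]
wrist_force: [-5.1, 4.8, 4.5]
gripper_width: 0.344
```

```bash
python3 -c "
from h import *
c=cap('wrist','w21.png');st()
g=cv2.cvtColor(c['image'],cv2.COLOR_RGB2GRAY); print([int(x) for x in g[238:262,283]],[int(x) for x in g[308:330,283]])"
```

```text
23.6667 tcp [0.4958 0.1334 0.1595] F [-6.498   4.1576  7.9467] w 0.34210852585510065
[[ 0.8463 -0.004  -0.5327]
 [ 0.5327 -0.002   0.8463]
 [-0.0045 -1.      0.0004]]
j [ 33.176   15.3737 -21.0178  -0.0366 -53.8643 -90.9639]
[174, 174, 174, 174, 175, 175, 178, 177, 178, 177, 186, 49, 0, 15, 8, 10, 10, 13, 18, 7, 13, 15, 15, 16] [78, 78, 75, 76, 75, 37, 20, 23, 17, 22, 22, 19, 17, 24, 15, 38, 96, 107, 106, 106, 106, 113]
```

View pics/w21.png

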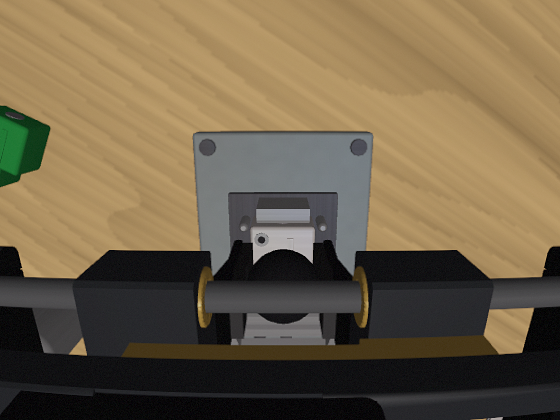

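Call:
step_arm(moves=[[[0,0,0,0.31,-0.39,0,15],[0,0,0,0.63,-0.76,0,15],[0,0,0,0.96,-1.13,0,15],[0,0,0,1.3,-1.49,0,15],[0,0,0,1.65,-1.84,0,15]]])

```text
time_s: 24.08
tcp_pos: [0.5095, 0.1421, 0.1771]
ee_rot: [[0.846, -0.004, -0.533], [0.533, -0.002, 0.846], [-0.004, -1.0, 0.001]]
wrist_force: [-3.7, 5.2, 4.1]
gripper_width: 0.343
```

Call:
step_arm(moves=[[[0,0,0,0.36,-0.34,0,15],[0,0,0,0.74,-0.66,0,15],[0,0,0,1.12,-0.98,0,15],[0,0,0,1.51,-1.28,0,15],[0,0,0,1.91,-1.57,0,15]]])

```text
time_s: 24.5
tcp_pos: [0.5261, 0.1525, 0.1927]
ee_rot: [[0.846, -0.003, -0.533], [0.533, -0.001, 0.846], [-0.003, -1.0, 0.001]]
wrist_force: [-2.0, 4.8, 2.6]
gripper_width: 0.339
```

```bash
python3 -c "
from h import *
c=cap('wrist','w22.png');st()
g=cv2.cvtColor(c['image'],cv2.COLOR_RGB2GRAY); print([int(x) for x in g[238:262,283]],[int(x) for x in g[308:330,283]])"
```

```text
24.55 tcp [0.527  0.1531 0.1934] F [-3.0521  5.2119  5.5652] w 0.3393364671606958
[[ 0.8462 -0.0016 -0.5329]
 [ 0.5329 -0.0006  0.8462]
 [-0.0017 -1.      0.0003]]
j [ 33.1129  16.6148 -13.7097  -0.0241 -59.7734 -90.8975]
[177, 177, 180, 162, 100, 57, 57, 103, 118, 116, 113, 132, 87, 0, 5, 11, 12, 8, 9, 15, 14, 13, 7, 9] [81, 79, 79, 77, 74, 41, 25, 23, 23, 23, 24, 22, 24, 22, 21, 20, 18, 14, 17, 11, 10, 14]
```

View pics/w22.png

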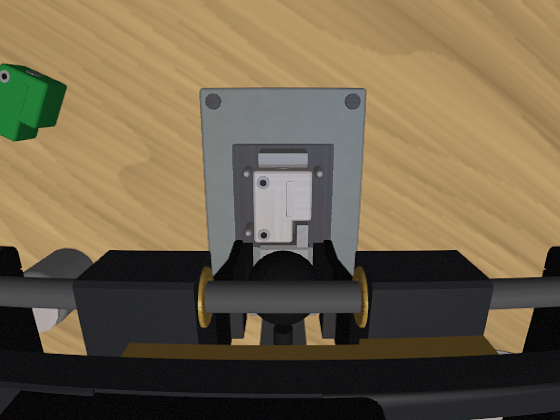

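Call:
step_arm(moves=[[[0,0,0,0.41,-0.3,0,15],[0,0,0,0.83,-0.58,0,15],[0,0,0,1.25,-0.86,0,15],[0,0,0,1.68,-1.12,0,15],[0,0,0,2.12,-1.37,0,15]]])

```text
time_s: 24.97
tcp_pos: [0.5444, 0.1641, 0.2053]
ee_rot: [[0.846, -0.003, -0.532], [0.532, -0.001, 0.846], [-0.003, -1.0, 0.001]]
wrist_force: [0.6, 5.1, -4.4]
gripper_width: 0.339
```

Call:
step_arm(moves=[[[0,0,0,0.45,-0.23,0,15],[0,0,0,0.9,-0.46,0,15],[0,0,0,1.36,-0.66,0,15],[0,0,0,1.82,-0.86,0,15],[0,0,0,2.29,-1.03,0,15]]])

```text
time_s: 25.38
tcp_pos: [0.5636, 0.1762, 0.2144]
ee_rot: [[0.847, -0.005, -0.532], [0.532, -0.001, 0.847], [-0.005, -1.0, 0.001]]
wrist_force: [1.8, 5.1, -10.4]
gripper_width: 0.342
```

```bash
python3 -c "
from h import *
c=cap('wrist','w23.png');st()
g=cv2.cvtColor(c['image'],cv2.COLOR_RGB2GRAY); print([int(x) for x in g[238:262,283]],[int(x) for x in g[308:330,283]])"
```

```text
25.4333 tcp [0.5646 0.1768 0.2147] F [ 1.9783  6.4706 -8.6724] w 0.3420270190467157
[[ 0.8465 -0.0031 -0.5323]
 [ 0.5323 -0.0006  0.8465]
 [-0.0029 -1.      0.0011]]
j [ 33.0266  19.6801  -5.9027  -0.0741 -64.5848 -90.8307]
[129, 57, 68, 83, 96, 109, 71, 41, 65, 65, 63, 63, 64, 56, 16, 12, 4, 10, 10, 13, 12, 13, 17, 15] [80, 78, 76, 76, 73, 40, 23, 25, 26, 22, 24, 23, 21, 23, 17, 18, 22, 12, 49, 123, 162, 157]
```

Call:
step_arm(moves=[[[0,0,0,0.45,-0.05,0,15],[0,0,0,0.95,-0.12,0,15],[0,0,0,1.43,-0.2,0,15],[0,0,0,1.92,-0.27,0,15],[0,0,0,2.4,-0.33,0,15]]])

```text
time_s: 25.85
tcp_pos: [0.5842, 0.1892, 0.2197]
ee_rot: [[0.846, -0.003, -0.533], [0.533, -0.001, 0.846], [-0.003, -1.0, 0.001]]
wrist_force: [-1.7, 5.6, -3.3]
gripper_width: 0.339
```

```bash
python3 -c "
from h import *
c=cap('wrist','w24.png');st();cap('side','s24.png')
g=cv2.cvtColor(c['image'],cv2.COLOR_RGB2GRAY); print([int(x) for x in g[238:262,283]],[int(x) for x in g[308:330,283]])"
```

```text
25.9 tcp [0.5851 0.1897 0.2198] F [-0.2916  5.908  -2.7644] w 0.34142996065524583
[[ 0.8461 -0.0017 -0.533 ]
 [ 0.533  -0.0005  0.8461]
 [-0.0017 -1.      0.0004]]
j [ 33.0127  21.6699  -2.1341  -0.0283 -66.2929 -90.7952]
[24, 26, 69, 64, 65, 64, 64, 63, 63, 64, 64, 58, 81, 159, 161, 0, 7, 7, 11, 15, 13, 13, 10, 13] [81, 79, 78, 78, 76, 43, 22, 22, 22, 23, 22, 23, 21, 20, 23, 18, 22, 16, 15, 82, 152, 168]
```

View pics/w24.png

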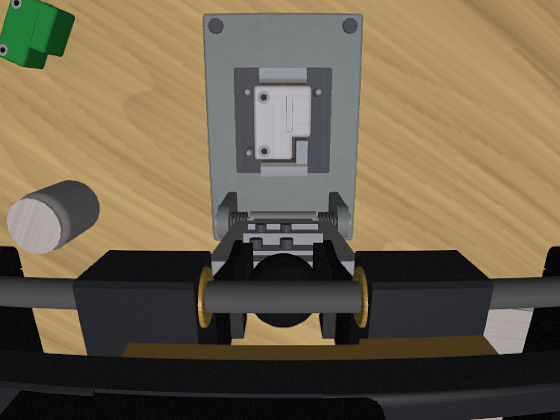

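Call:
step_arm(moves=[[[0,0,0,0.45,-0.03,0,15],[0,0,0,0.9,-0.06,0,15],[0,0,0,1.35,-0.09,0,15],[0,0,0,1.8,-0.11,0,15],[0,0,0,2.2,-0.12,0,15]]])

```text
time_s: 26.37
tcp_pos: [0.6027, 0.2009, 0.2212]
ee_rot: [[0.846, -0.003, -0.533], [0.533, -0.001, 0.846], [-0.003, -1.0, 0.001]]
wrist_force: [-3.7, 4.4, -3.2]
gripper_width: 0.342
```

Call:
step_arm(moves=[[[0,0,0,0.3,0,0,15],[0,0,0,0.6,0,0,15],[0,0,0,0.8,0,0,15],[0,0,0,1.0,0,0,15],[0,0,0,1.1,0,0,15]]])

```text
time_s: 26.78
tcp_pos: [0.6118, 0.2066, 0.2209]
ee_rot: [[0.846, -0.003, -0.533], [0.533, -0.001, 0.846], [-0.004, -1.0, 0.001]]
wrist_force: [-2.8, 4.8, -2.6]
gripper_width: 0.342
```

```bash
python3 -c "
from h import *
c=cap('wrist','w25.png');st();cap('side','s25.png');go([.6173,.2096,.226],32.2)
g=cv2.cvtColor(c['image'],cv2.COLOR_RGB2GRAY); print([int(x) for x in g[238:262,283]],[int(x) for x in g[308:330,283]])"
```

```text
26.8333 tcp [0.6119 0.2067 0.2209] F [-1.514   3.7162 -1.8199] w 0.3403777204743654
[[ 0.8462 -0.0032 -0.5329]
 [ 0.5329 -0.0013  0.8462]
 [-0.0034 -1.      0.0007]]
j [ 32.9657  24.6541   2.7214  -0.0434 -68.2624 -90.7502]
t 26.88 row turn [-0.001 -0.    -0.003] shift cm [ 0.62 -0.51 -0.03] F [-2.8  4.7 -1.9] w 0.341 tcp [0.6119 0.2066 0.2209]
[144, 144, 144, 149, 85, 58, 61, 63, 65, 61, 66, 64, 62, 63, 64, 66, 1, 11, 5, 10, 12, 12, 12, 14] [82, 81, 81, 79, 76, 40, 22, 25, 23, 26, 23, 29, 24, 18, 22, 19, 21, 19, 17, 11, 102, 160]
```

View pics/w25.png

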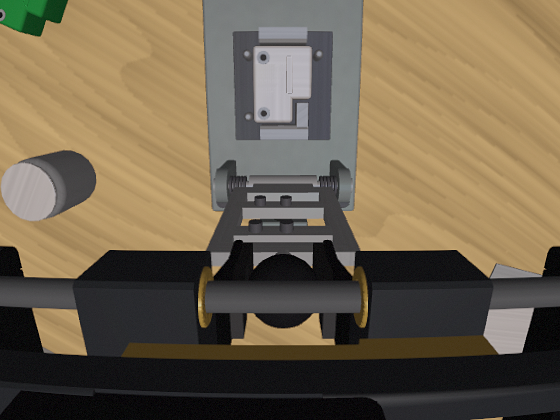

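Call:
step_arm(moves=[[[0,0,0,0.1,0,0,15],[0,0,0,0.2,0,0,15],[0,0,0,0.3,0,0,15],[0,0,0,0.4,0,0,15],[0,0,0,0.4,0,0,15]]])

```text
time_s: 27.3
tcp_pos: [0.615, 0.2086, 0.2206]
ee_rot: [[0.846, -0.004, -0.533], [0.533, -0.002, 0.846], [-0.004, -1.0, 0.001]]
wrist_force: [-4.1, 4.5, -3.8]
gripper_width: 0.34
```

```bash
python3 -c "
from h import *
c=cap('wrist');st()
g=cv2.cvtColor(c['image'],cv2.COLOR_RGB2GRAY); print([int(x) for x in g[238:262,283]],[int(x) for x in g[308:330,283]])"
```

```text
27.35 tcp [0.615  0.2086 0.2206] F [-4.0707  4.0716 -3.6829] w 0.344050005208672
[[ 0.8463 -0.004  -0.5328]
 [ 0.5328 -0.0016  0.8463]
 [-0.0043 -1.      0.0008]]
j [ 32.9578  25.0258   3.2824  -0.0509 -68.5003 -90.7462]
[143, 144, 131, 61, 62, 64, 64, 66, 64, 65, 66, 66, 67, 65, 67, 70, 2, 14, 11, 12, 7, 14, 8, 12] [82, 80, 79, 79, 77, 41, 27, 24, 25, 25, 22, 23, 25, 23, 23, 22, 22, 20, 18, 17, 76, 139]
```

Little left to the stop; release gently and see where the knob goes.

Call:
step_arm(moves=[[[0,0,0,0,0,0,38],[0,0,0,0,0,0,45],[0,0,0,0,0,0,55],[0,0,0,0,0,0,65],[0,0,0,0,0,0,65]]])

```text
time_s: 27.77
tcp_pos: [0.6167, 0.2081, 0.2222]
ee_rot: [[0.847, 0.001, -0.532], [0.532, -0.0, 0.847], [0.001, -1.0, -0.001]]
wrist_force: [0.3, 0.6, 0.2]
gripper_width: 0.588
```

```bash
python3 -c "
from h import *
c=cap('wrist','w26.png');st()
g=cv2.cvtColor(c['image'],cv2.COLOR_RGB2GRAY); print([int(x) for x in g[238:265,283]],[int(x) for x in g[308:335,283]])"
```

```text
27.8167 tcp [0.6166 0.2082 0.222 ] F [0.1155 0.1563 0.4367] w 0.6106648790593375
[[ 0.8465  0.001  -0.5323]
 [ 0.5323 -0.0003  0.8465]
 [ 0.0007 -1.     -0.0008]]
j [ 32.8954  24.9675   3.3505   0.0505 -68.343  -90.7521]
[84, 60, 59, 60, 65, 63, 59, 63, 61, 61, 61, 60, 63, 50, 5, 9, 3, 6, 2, 7, 5, 10, 15, 8, 16, 10, 12] [79, 77, 75, 75, 72, 37, 20, 20, 22, 21, 20, 17, 23, 22, 18, 15, 19, 90, 152, 147, 144, 143, 145, 146, 146, 144, 138]
```

View pics/w26.png

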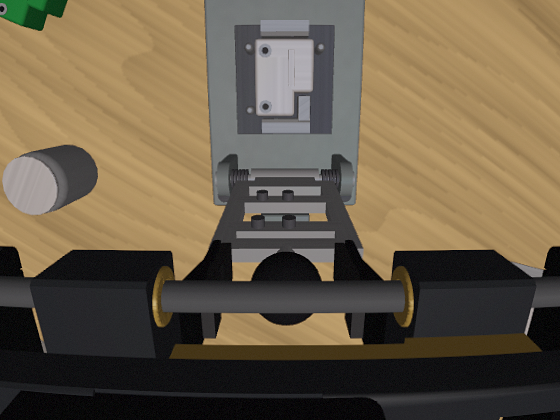

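Call:
step_arm(moves=[[[0,0,0,0,-0.5,0,70],[0,0,0,0,-2,0,70],[0,0,0,0,-4.5,0,70],[0,0,0,0,-7.5,0,70],[0,0,0,0,-10.5,0,70]]])

```text
time_s: 28.23
tcp_pos: [0.616, 0.2083, 0.3277]
ee_rot: [[0.846, -0.0, -0.533], [0.533, -0.001, 0.846], [-0.001, -1.0, -0.001]]
wrist_force: [0.1, -0.1, -0.2]
gripper_width: 0.695
```

Call:
step_arm(moves=[[[0,0,0,-1,-1,0,70],[0,0,0,-3,-1.5,0,70],[0,0,0,-6,-1.5,0,70],[0,0,0,-9,-1.5,0,70],[0,0,0,-10,-1.5,0,70]]])

```text
time_s: 28.65
tcp_pos: [0.5287, 0.1534, 0.3426]
ee_rot: [[0.847, 0.0, -0.532], [0.532, 0.0, 0.847], [0.0, -1.0, 0.0]]
wrist_force: [-0.5, 0.3, 0.7]
gripper_width: 0.702
```

Run:
```python
from h import *
c=cap('wrist','w27.png');st();cap('side','s27.png');cap('top','t27.png')
a=np.radians(32.2);u=np.array([np.cos(a),np.sin(a),0]);v=np.array([-u[1],u[0],0]);N=np.array([.5335,.1568,0])
print('knob pred',proj(c,[N+.099*u+[0,0,.234]]))
for n in ('w27','w10'):
    im=cv2.imread(f'pics/{n}.png'); cv2.imwrite(f'pics/{n}z.png',cv2.resize(im[110:340,210:350],None,fx=2.5,fy=2.5,interpolation=cv2.INTER_CUBIC))
z=np.hstack([cv2.resize(cv2.imread(f'pics/{n}.png')[105:235,180:280],None,fx=4,fy=4,interpolation=cv2.INTER_CUBIC) for n in ('s11','s27')]); cv2.imwrite('pics/scmp.png',z[:,:800])
```

```text
28.7 tcp [0.5286 0.1534 0.3431] F [-2.0931 -1.0604 -0.749 ] w 0.7024775627554525
[[ 0.8466  0.001  -0.5323]
 [ 0.5323  0.0007  0.8466]
 [ 0.0012 -1.      0.    ]]
j [ 33.054   11.3788   1.0201  -0.0011 -79.5724 -90.8952]
knob pred [[284.5008 323.4675]]
```

View pics/scmp.png

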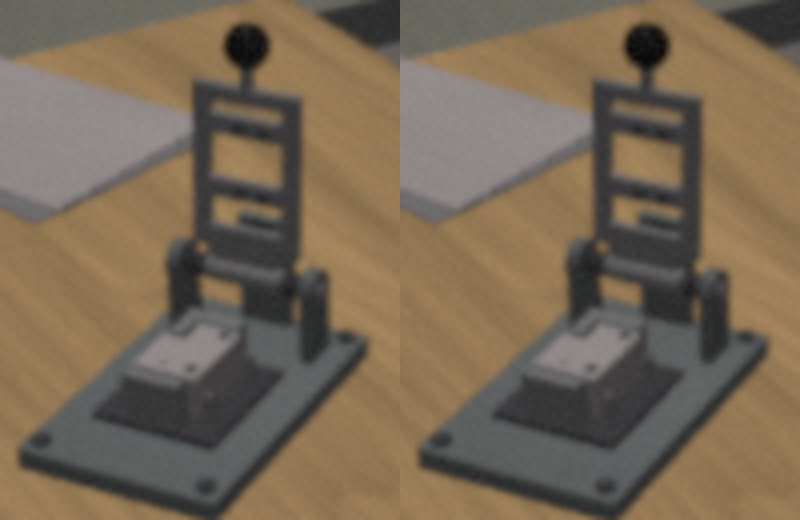

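View pics/w27.png

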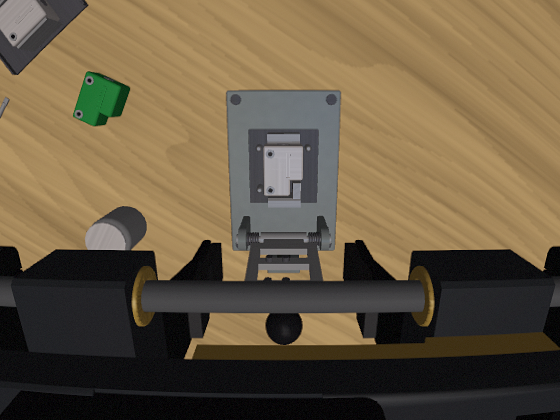

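View pics/t27.png

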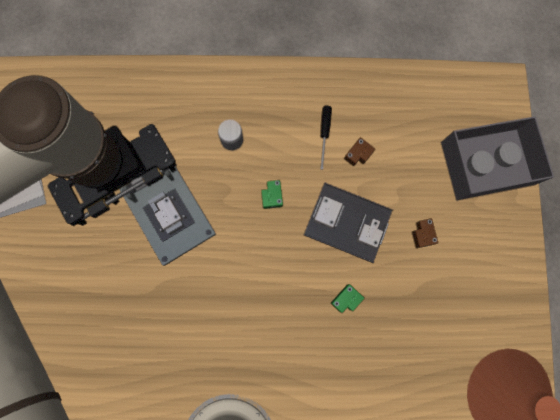

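```bash
python3 -c "
from h import *
s=st(); r.finish_job(); print('handed in')"
```

```text
28.8 tcp [0.5313 0.1552 0.3424] F [0.2892 0.3612 0.2528] w 0.6998709411220595
[[ 0.8464  0.0019 -0.5326]
 [ 0.5326  0.0009  0.8464]
 [ 0.0021 -1.     -0.0003]]
j [ 33.0716  11.6821   1.3018   0.0178 -79.502  -90.8929]
the job is handed in; nothing more can be done
handed in
```

I handed the job in at 28.8 s of the 72 s. The stepped cover is in the nest and the leaf is back at its open stop. No verdict came back.

- **Cover:** I gripped it by its ends in the tray, set it down on the bench, gripped it again across its sides and lowered it into the nest. The tool height at contact was 0.0437 m, where 0.0438 m was expected. Its step is over the corner key. I did not measure the seated height separately.
- **Leaf down:** I took it down by the ball knob and held it until the upward force rose from about 8 N to 16 N, which I took as the down stop. I cannot read the leaf angle directly, so this rests on force and tool height.
- **Leaf up:** I kept the knob gripped and let it up at about 0.3–0.4 rad/s, judging by the tool speed. I let go about 2 mm short of the stop.
- **Slip:** The ball shifted about 4–5 mm within the jaws on the way but never came free.

**Last checks:**
- In the final side and wrist pictures the leaf and cover look the same as before the leaf was moved.
- In the final top view the other covers, the screwdriver and the tin look unmoved. I compared these by eye, not by measurement.
- The gripper is clear of everything, with a wrist force under 1 N.
- The first top-camera estimate of the nest was about 4 mm off along its length because the outline was poorly masked. A second fit to the top picture and the wrist camera agreed to about 1 mm, and I used those.

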